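# Unfold the press handle and clamp the glue-up

### The arm

A 7-joint arm with a two-finger parallel gripper is mounted at the origin on a cart in front of the work surface, level with it; the furniture and walls round the work are solid. World frame = base frame: x ahead of the robot, y to its left, z up, the work surface at z = 0. Lengths are in m, angles in rad, forces in N, time in s.
With the tool pointing down it reaches from about 0.425 to 0.925 m from the base axis. Payload 6.8 kg.
Tool frame: the origin (TCP) lies at the very end of the fingers, on their centre line; the grasp point (between the pads) lies grasp_offset behind it (grasp_offset is the distance from the TCP to the grasp point, in m); z points along the fingers, y is the direction in which the jaws open and shut (so a half turn about z gives the same grasp; the last joint's range is limited). The gripper opens to 85 mm and grips with 20 to 120 N. Pads are 22 mm wide; open, the fingers measure 114 mm over their backs; the gripper's body (76 mm by 85 mm) begins 54 mm behind the grasp point. The pads swing forward as they close: fully open they stand 13 mm farther back than shut.
Start: joints at [0.999, 0.477, 0.022, 1.555, -0.011, 1.109, -0.083], TCP at [0.302, -0.604, 0.231] pointing down, gripper open.
Joint ranges: [-2.96, 2.96], [-0.34, 2.1], [-1.41, 1.46], [0.24, 2.44], [-1.37, 4.51], [0.17, 1.92], [-2.96, 2.96]. Speed limits (rad/s): [2.39, 2.39, 3.14, 3.14, 3.14, 3.14, 3.14].

### API

Orientations are given as a unit quaternion [w, x, y, z].
In Python, from station import * gives the robot as it stands.
- The arm moves only by the tool apply_moves, never from a script. Its argument "rows" is a list of rows, each a list of 7 numbers: the turn, a rotation vector about the world's x, y, z in degrees, then the shift along the world's x, y, z in m, then the opening, from -1 (shut) to 1 (fully open). In form: [[wx, wy, wz, dx, dy, dz, grip], ...]. A call has 1 to 12 rows; each row shifts and turns the commanded pose from where the row before left it; what a row does not reach is not made up. A row lasts 1/8 s, in which the tool goes at most 62.5 mm and 10.7 degrees, less where a joint would pass 70% of its speed; a pose out of reach is approached as far as the arm can. A call is refused whole if a number of a shift passes 0.0625 or a number of a turn 10.7, either way. A call with a gripper value outside its range is refused whole. The fingers move at their own pace and stop on an object; "squeeze" is the grip in N (left out, the last holds). Time passes only in rows, so rows that do not move let the fingers close. It gives the time, the measured TCP pose, the force and the opening at its end, in the units of the state.
- get_obs(): the state, without advancing time (a new reading comes with each control period).
- snapshot(name): name is "scene" or "top" or "wrist"; returns (picture, depth): 400x640x3 uint8, red, green, blue; 400x640 float32, m along the optical axis (not along the pixel's ray), 0 where there is no reading.
- camera_model(name): a dict with "fx", "fy", "cx", "cy" (pixels), "dist_coeffs" ([k1, k2, p1, p2, k3] as OpenCV has them; the pictures are not rectified), "rvec" (rotation vector, rad) and "tvec" (3), from world to camera coordinates, as OpenCV has them. Camera axes: x right, y down, z forward; pixel columns grow to the right and rows downward; lengths in m; the calibration is good to about 2 mm. A picture is of the moment at which its call begins: read the wrist's pose just before it. camera_model takes no time and is no camera call; for the wrist camera it gives the pose at the moment of the call.
- finish_job(): hands the job in, once; it reports no verdict.
The state is a dict: "clock": time; "joints": joint angles; "qvel": joint speeds; "tau": joint torques, N m; "ee_pos": TCP position; "eef_rot": TCP orientation; "force": force on the tool from outside, world axes, zero at the start; "wrist_torque": the same for the moment, N m; "gripper_width": finger opening in m.
Only numpy, scipy, OpenCV 4.12 (cv2) and the standard library are available. Lean on these libraries where they do the work, as an engineer would, in place of code of your own. Each camera call takes 0.05 s, during which the arm holds its last target.

### The job

Swing the folded crank handle on top of the small screw press fully up until it stands upright, then use it to wind the handwheel clockwise (seen from above) so that the foot comes down and clamps the two glued wooden blocks with about 40 N: at least 20 N, and at no moment more than 60 N. Do not turn the wheel while the handle is still folded, keep the glued blocks in line under the foot, leave the handle standing up, and do not disturb the things lying round the press.

Things in the scene. Friction and masses are not known exactly. Their poses are not given: they have to be found in the camera images.
- screw_press: The grey press, fixed to the bench: base 130 x 190 mm, two steel columns, a bridge on top whose upper parts end 136 mm above the bench; origin on the spindle axis at the underside of the base, z up. Nothing hangs above it, but two tool motors hang from above on the robot's right (near x 0.36, y -0.20 and x 0.42, y -0.36, from 0.54 m over the bench upwards): keep the arm clear of them.
- wheel_center (a point): Centre of the flat top face of the handwheel (dark steel disc, 132 mm across, level, with a rim 2 mm higher, face 151 mm above the bench) on top of a grey screw press that is fixed to the bench. The wheel turns about the vertical line through this point; it stays at this height. Its frame turns with the wheel: x points from the centre towards the handle's hinge, z up.
- handle_hinge (a point): Middle of the handle's hinge pin, on the wheel, 52 mm from the wheel's axis and 14 mm above the wheel's top face. The pin is horizontal and at right angles to the line from the wheel's centre. It is held between two small ears, 24 mm over all (30 mm over the pin's ends), that reach 20 mm above the wheel's face.
- handle_grip (a point): Point on the centre line of the black round handle sleeve (16 mm diameter, 52 mm long, from 12 mm to 64 mm from the hinge pin), 45 mm from the hinge pin. Folded, the handle lies nearly level from the hinge across the wheel's centre, its underside 6 mm or more above the wheel's face. The sleeve spins freely on its rod: upright, it can be held and led round in a circle (52 mm radius) without turning the gripper.
- crank_handle (a joint): Fold angle of the handle, rad: 0 folded flat over the wheel, 1.571 upright against its stop. Its tip rises in an arc about the hinge pin; hinge friction (about 1.3 N at the grip point) holds it where it is left.
- handwheel (a joint): Turn of the handwheel, rad, growing clockwise from above (range -0.1 to 7.0); the foot goes down 5 mm per rad. Free winding takes about 5 to 6.5 N sideways on the upright handle; once the foot bears on the block, each 10 N of clamping force adds about 1 N to that, and the clamping force rises by roughly 110 N per rad of further turning (the foot is sprung). The screw holds by friction when let go.
- press_foot: Round dark foot (44 mm diameter) with a stiffly sprung cork-faced pad, under the press's spindle. Its origin is on the spindle axis. It is screwed into a yoke by a differing amount, so the wheel angle at which it meets the block is not the same each time (about 0.6 to 3 rad of turning from the start) and must be felt.
- base_block: Lower hardwood block of the glue-up, 50 x 85 x 18 mm, loose on the press's bed (bed 16 mm above the bench); origin at the centre of its underside.
- top_block: Upper hardwood block of the glue-up, 28 x 60 x 22 mm, lying on the lower block under the foot; origin at the centre of its underside.
- glass_jar: Bystander: glass jar with black lid, 51 mm diameter, 63 mm tall; origin at the centre of its underside.
- clay_disc: Bystander: carved clay disc 39 mm diameter, 12 mm thick; origin at its underside.
- egg_pebble: Bystander: egg-shaped pebble 34 x 44 x 26 mm; origin at its underside.
Mind the look-alikes: they are no part of the job. There is more than one size of the base_block; the one meant has the size given above.

How it is judged:
By the outcome, as a careful person would: the job done as asked, in the order asked, and still so for the second after the job is handed in, with the robot touching nothing.
It also fails if it takes over 67 s, if anything falls off the work surface, if the arm or the gripper's body presses on something with over 40 N, if the wrist force passes 120 N, or if a joint passes its speed limit or range.

## Working session

There is one attempt and no reset: what is moved stays moved. The work goes in short steps, Python scripts to look and compute and a tool call to move; the robot and the scene stay as the last step left them, time stands still between calls to the robot, and variables do not carry over. Pictures are saved under pics/ and viewed, and the job is handed in when it is done.

Besides the shell and the picture viewer there is one more tool, called after "Call:" as name([rows], argument=value, ...), one row to a line, values as JSON. apply_moves: Moves the arm, as the interface text tells. Its arguments: {"type":"object","properties":{"rows":{"type":"array"},"squeeze":{"type":"number"}},"required":["rows"]}

```bash
mkdir -p pics; ls
cat > h.py <<'E'
from station import *
import numpy as np, cv2
def snap(n,fn):
    im,d=snapshot(n); cv2.imwrite('pics/'+fn+'.png',im[:,:,::-1]); np.savez('pics/'+fn+'.npz',im=im,d=d,**{k:np.array(v) for k,v in camera_model(n).items() if k in('fx','fy','cx','cy','dist_coeffs','rvec','tvec')})
    return im,d
def load(fn): return np.load('pics/'+fn+'.npz')
def K(c): return np.array([[float(c['fx']),0,float(c['cx'])],[0,float(c['fy']),float(c['cy'])],[0,0,1]])
def ray(c,u,v):
    p=cv2.undistortPoints(np.array([[[u,v]]],float),K(c),c['dist_coeffs'])[0,0]
    R=cv2.Rodrigues(c['rvec'])[0]; o=-R.T@c['tvec'].ravel()
    return o,R.T@np.array([p[0],p[1],1.])
def onplane(c,u,v,z):
    o,r=ray(c,u,v); return o+r*(z-o[2])/r[2]
def bydepth(c,u,v):
    o,r=ray(c,u,v); return o+r*float(c['d'][int(v),int(u)])
def proj(c,P): return cv2.projectPoints(np.array(P,float).reshape(-1,1,3),c['rvec'].astype(float),c['tvec'].astype(float),K(c),c['dist_coeffs'])[0][:,0]
E
python3 - <<'E'
from h import *
o=get_obs(); print(o)
snap('scene','s0'); snap('top','t0')
for n in('s0','t0'):
    c=load(n);print({k:c[k].tolist() for k in c if k not in('im','d')})
E
```

```text
pics
{'clock': 0.0, 'joints': array([ 0.99892849,  0.47783015,  0.02233677,  1.55645496, -0.01151274,
        1.10930867, -0.08309667]), 'qvel': array([-7.42443332e-04, -2.51742612e-04, -4.75722287e-04,  2.01935949e-03,
        2.64122397e-04,  1.51299414e-03, -1.98275811e-05]), 'tau': array([-1.37397161e-03, -5.96457911e+01,  1.60784908e+00, -2.81197894e+01,
        1.24622765e-02,  9.36476339e-03, -2.23218905e-05]), 'ee_pos': array([ 0.30166449, -0.60317016,  0.23030403]), 'eef_rot': array([-8.94683257e-04,  9.73232240e-01,  2.29821953e-01, -2.76915975e-04]), 'force': array([-0.86673944, -0.05363385,  0.7780786 ]), 'wrist_torque': array([ 0.01335799,  0.01118922, -0.00971351]), 'gripper_width': 0.08560607377079146}
{'fx': 461.7155510008252, 'fy': 461.7155510008252, 'cx': 318.0927809606881, 'cy': 203.26033524068606, 'dist_coeffs': [-0.13392561464195082, 0.0, 0.0, 0.0, 0.0], 'rvec': [1.8591613497749928, -0.8647995135680092, 0.5413569419138257], 'tvec': [-0.3191939093170612, 0.30398034731625, 0.6811021705243641]}
{'fx': 364.3262340706894, 'fy': 364.3262340706894, 'cx': 316.08696250685426, 'cy': 199.2185887169539, 'dist_coeffs': [-0.05496823759418188, 0.0, 0.0, 0.0, 0.0], 'rvec': [2.1336839986935807, -2.09658145443187, 0.18854146884347286], 'tvec': [0.055010285309121984, 0.5985674829167336, 0.8540017241005591]}
```

View pics/s0.png

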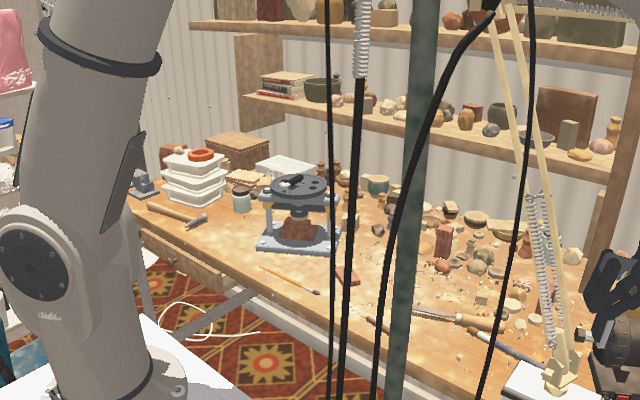

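View pics/t0.png

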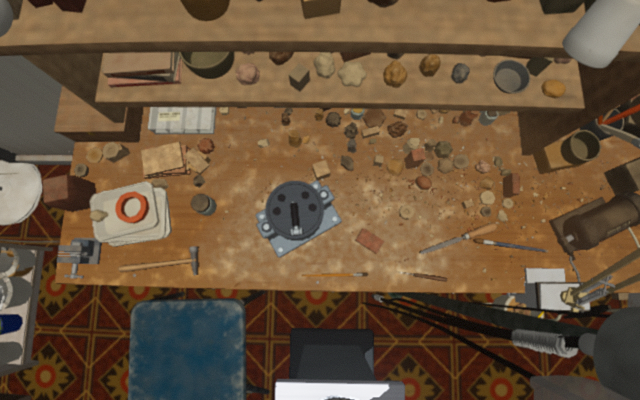

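Run:
```python
from h import *
c=load('t0'); im=c['im'][:,:,::-1]
a=cv2.resize(im[165:265,240:360],None,fx=5,fy=5,interpolation=cv2.INTER_CUBIC)
cv2.imwrite('pics/t0c.png',a)
s=load('s0')['im'][:,:,::-1]
cv2.imwrite('pics/s0c.png',cv2.resize(s[160:265,235:355],None,fx=5,fy=5,interpolation=cv2.INTER_CUBIC))
d=c['d']
H=np.zeros(d.shape+(3,))
for v in range(165,265):
  for u in range(240,360): H[v,u]=bydepth(c,u,v)
m=(abs(H[...,2]-.152)<.012)
ys,xs=np.nonzero(m); print(len(xs),xs.mean(),ys.mean(),H[m].mean(0),H[m].min(0),H[m].max(0))
pts=H[m][:,:2].astype(np.float32); print(cv2.minEnclosingCircle(pts))
np.save('pics/H.npy',H)
for v in range(190,240,4): print(v,[round(float(H[v,u,2])*1000) for u in range(262,330,4)])
```

```text
2427 294.5265760197775 208.51462711166047 [0.55790767 0.1119151  0.15037082] [0.49149201 0.04803214 0.14005789] [0.62137391 0.17608576 0.16359826]
((0.5563170909881592, 0.11169613152742386), 0.06605476140975952)
190 [-2, 0, 0, 153, 153, 149, 149, 151, 152, 151, 150, 151, 151, 151, 121, 132, 127]
194 [3, 1, 152, 150, 150, 149, 149, 152, 150, 150, 152, 148, 149, 150, 953, 137, 133]
198 [-2, 2, 152, 149, 148, 150, 149, 150, 149, 149, 151, 150, 152, 150, 150, 131, 131]
202 [1, 0, 151, 149, 152, 151, 151, 150, 171, 150, 152, 151, 148, 151, 150, 150, 122]
206 [-2, 152, 150, 150, 151, 149, 152, 150, 168, 150, 152, 149, 151, 149, 150, 152, 18]
210 [-3, 151, 150, 151, 149, 153, 150, 147, 172, 164, 152, 150, 149, 150, 151, 152, 15]
214 [20, 150, 149, 150, 148, 149, 150, 150, 172, 167, 150, 151, 150, 149, 152, 953, 14]
218 [17, 16, 150, 150, 151, 150, 151, 147, 172, 169, 151, 149, 148, 148, 151, 152, 13]
222 [125, 132, 151, 152, 149, 150, 147, 151, 172, 170, 153, 151, 150, 150, 152, 16, 15]
226 [133, 133, 132, 151, 151, 147, 149, 149, 168, 162, 151, 150, 150, 150, 151, 15, 14]
230 [126, 130, 130, 151, 148, 147, 150, 149, 169, 167, 167, 149, 150, 152, 16, 16, 14]
234 [123, 121, 121, 25, 17, 152, 151, 165, 167, 166, 162, 153, 151, 16, 15, 1, -1]
238 [-1, 118, 18, 15, 15, 17, 16, 151, 153, 953, 15, 15, 14, 2, 1, -3, 0]
```

View pics/t0c.png

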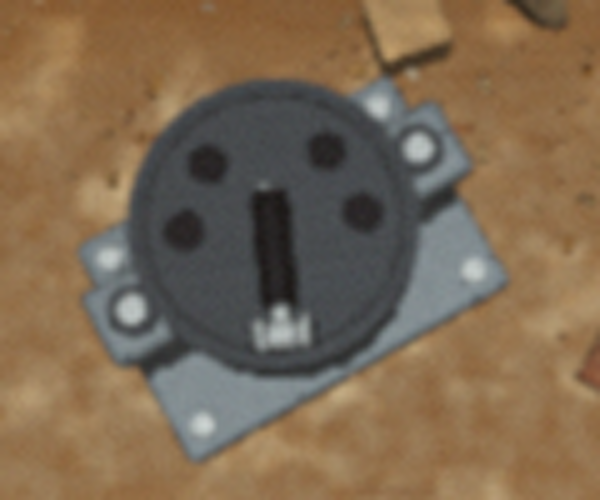

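View pics/s0c.png

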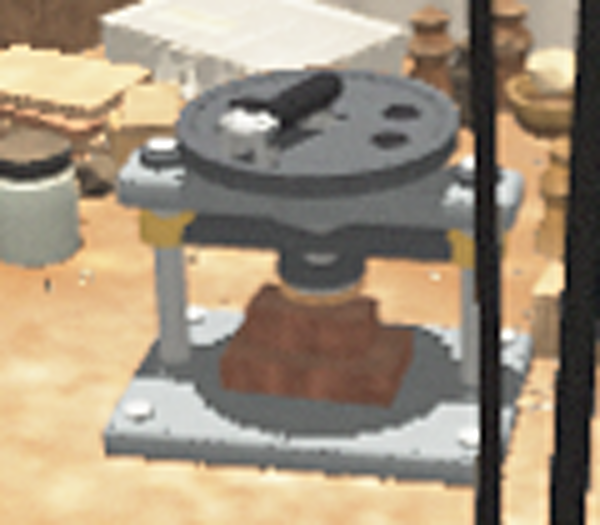

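Run:
```python
from h import *
H=np.load('pics/H.npy'); m=(H[...,2]>.158)&(H[...,2]<.18)
m[:,:270]=0;m[:,320:]=0
p=H[m]; print(len(p)); q=p[:,:2]; mu=q.mean(0); w,V=np.linalg.eigh(np.cov((q-mu).T)); print(mu,w**.5,V[:,1])
C=np.array([.5565,.1117]); 
print(np.round(np.c_[np.argwhere(m)[::4,::-1],(q-C)[::4]*1000,p[::4,2]*1000]).astype(int).tolist())
```

```text
268
[0.52976095 0.10804483] [0.0059967  0.02173483] [-0.99197828 -0.12640842]
[[292, 202, 13, 5, 168], [296, 202, 13, -4, 165], [294, 203, 9, 0, 173], [292, 204, 8, 4, 171], [296, 204, 8, -4, 168], [293, 205, 5, 2, 171], [297, 205, 6, -6, 167], [294, 206, 4, 0, 168], [291, 207, 2, 7, 166], [295, 207, 1, -2, 172], [292, 208, -1, 4, 170], [296, 208, -1, -4, 170], [293, 209, -3, 2, 170], [297, 209, -3, -7, 171], [294, 210, -6, 0, 172], [298, 210, -4, -9, 164], [294, 211, -8, 0, 172], [298, 211, -7, -9, 164], [294, 212, -10, -1, 172], [298, 212, -9, -9, 166], [294, 213, -12, 0, 170], [298, 213, -12, -9, 169], [294, 214, -14, -1, 172], [298, 214, -14, -9, 167], [295, 215, -17, -3, 173], [292, 216, -18, 4, 168], [296, 216, -19, -5, 170], [293, 217, -21, 1, 170], [297, 217, -21, -7, 171], [294, 218, -23, -1, 172], [298, 218, -23, -9, 169], [295, 219, -25, -3, 172], [293, 220, -27, 1, 169], [297, 220, -27, -7, 171], [293, 221, -30, 1, 173], [297, 221, -30, -8, 173], [293, 222, -32, 1, 170], [297, 222, -32, -8, 171], [293, 223, -34, 1, 171], [297, 223, -34, -8, 172], [293, 224, -36, 1, 169], [297, 224, -36, -8, 168], [294, 225, -38, -1, 171], [298, 225, -38, -10, 169], [295, 226, -40, -3, 166], [295, 227, -42, -3, 168], [296, 228, -44, -5, 166], [291, 229, -47, 5, 168], [296, 229, -46, -5, 165], [300, 229, -47, -14, 169], [291, 230, -49, 5, 169], [295, 230, -49, -4, 170], [299, 230, -48, -12, 166], [303, 230, -49, -21, 169], [293, 231, -51, 1, 168], [297, 231, -51, -8, 170], [301, 231, -51, -17, 169], [291, 232, -53, 5, 167], [295, 232, -53, -4, 170], [299, 232, -53, -12, 169], [303, 232, -53, -21, 166], [293, 233, -55, 1, 168], [297, 233, -55, -8, 169], [301, 233, -55, -17, 170], [292, 234, -58, 2, 173], [296, 234, -57, -6, 167], [301, 234, -57, -17, 170]]
```

Run:
```python
from h import *
import station; print([x for x in dir(station) if not x.startswith('_')])
for n in('s0','t0'):
    c=load(n); R=cv2.Rodrigues(c['rvec'])[0]; print(n,'cam',-R.T@c['tvec'].ravel())
    P=[[.302,-.604,.231],[.302,-.604,.5],[.36,-.2,.54],[.36,-.2,.7],[.42,-.36,.54],[.42,-.36,.7],[0,0,0],[0,0,.3],[.5565,.1117,.151],[.505,.105,.165],[.5565,.1117,.4]]
    print(np.round(proj(c,P)).tolist())
c=load('s0')
for v in (20,60,100,150,200,250,300): print(v,[(u,np.round(bydepth(c,u,v),2).tolist()) for u in (331,359,410,440,530,80,50)])
c=load('t0')
for u,v in [(610,345),(540,340),(585,35),(330,385),(440,310),(600,210)]: print(u,v,np.round(bydepth(c,u,v),2))
```

```text
['PlanningError', 'camera_model', 'finish_job', 'get_obs', 'grasp_offset', 'snapshot']
s0 cam [-0.1628646  -0.56242974  0.56154864]
[[639.0, 355.0], [723.0, 100.0], [366.0, 11.0], [369.0, -122.0], [503.0, 16.0], [514.0, -124.0], [114.0, 398.0], [63.0, 229.0], [299.0, 184.0], [285.0, 186.0], [296.0, 75.0]]
t0 cam [0.4245883  0.05199214 0.95270651]
[[651.0, 335.0], [808.0, 361.0], [548.0, 331.0], [683.0, 366.0], [673.0, 276.0], [839.0, 274.0], [339.0, 448.0], [348.0, 534.0], [295.0, 209.0], [297.0, 231.0], [283.0, 183.0]]
20 [(331, [0.78, 0.2, 0.5]), (359, [0.34, -0.21, 0.53]), (410, [0.81, -0.01, 0.51]), (440, [0.95, -0.01, 0.5]), (530, [0.37, -0.41, 0.54]), (80, [0.01, -0.16, 0.55]), (50, [-0.0, -0.11, 0.55])]
60 [(331, [0.96, 0.34, 0.37]), (359, [0.33, -0.21, 0.48]), (410, [0.32, -0.29, 0.49]), (440, [0.95, -0.02, 0.4]), (530, [0.37, -0.41, 0.5]), (80, [-0.0, -0.16, 0.52]), (50, [-0.01, -0.12, 0.52])]
100 [(331, [0.32, -0.17, 0.43]), (359, [0.33, -0.21, 0.43]), (410, [0.32, -0.29, 0.44]), (440, [0.33, -0.33, 0.45]), (530, [0.36, -0.42, 0.46]), (80, [0.0, -0.14, 0.48]), (50, [-0.02, 
[... 275 characters left out ...]
10, [0.32, -0.3, 0.31]), (440, [0.96, -0.06, 0.02]), (530, [0.41, -0.43, 0.32]), (80, [-0.0, -0.09, 0.37]), (50, [-0.02, -0.06, 0.37])]
250 [(331, [0.31, -0.18, 0.2]), (359, [0.62, -0.02, -0.0]), (410, [0.33, -0.31, 0.24]), (440, [0.7, -0.19, 0.02]), (530, [0.83, -0.36, 0.02]), (80, [-0.01, -0.08, 0.31]), (50, [-0.04, -0.07, 0.31])]
300 [(331, [0.31, -0.18, 0.1]), (359, [0.46, -0.14, -0.0]), (410, [0.33, -0.31, 0.15]), (440, [0.56, -0.27, 0.0]), (530, [0.67, -0.41, -0.0]), (80, [-0.03, -0.08, 0.24]), (50, [-0.05, -0.05, 0.24])]
610 345 [ 0.37 -0.17  0.68]
540 340 [ 0.35 -0.2   0.53]
585 35 [ 0.68 -0.23  0.61]
330 385 [ 0.14  0.02 -0.  ]
440 310 [ 0.25 -0.5  -0.78]
600 210 [ 0.57 -0.62  0.11]
```

Run:
```python
from h import *
snap('wrist','w0')
```

```text
(no output)
```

View pics/w0.png

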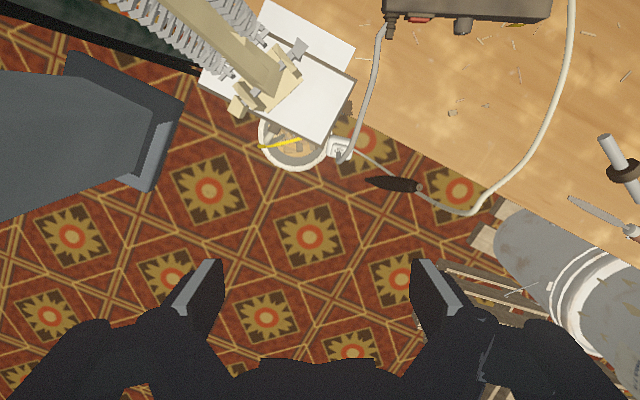

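Run:
```python
from h import *
cv2.imwrite('pics/t0d.png',cv2.resize(load('t0')['im'][260:400,340:640,::-1],None,fx=2.6,fy=2.6,interpolation=cv2.INTER_CUBIC))
cv2.imwrite('pics/s0d.png',cv2.resize(load('s0')['im'][0:400,310:640,::-1],None,fx=1.5,fy=1.5,interpolation=cv2.INTER_CUBIC))
from collections import defaultdict
D=defaultdict(list)
for n in('s0','t0'):
    c=load(n)
    u,v=np.meshgrid(np.arange(0,640,2),np.arange(0,400,2)); uv=np.stack([u.ravel(),v.ravel()],1).astype(float)
    p=cv2.undistortPoints(uv.reshape(-1,1,2),K(c),c['dist_coeffs'])[:,0]
    d=c['d'][v.ravel(),u.ravel()]; ok=d>0
    R=cv2.Rodrigues(c['rvec'])[0]; X=(np.c_[p,np.ones(len(p))]*d[:,None]-c['tvec'].ravel())@R
    m=ok&(X[:,0]>.15)&(X[:,0]<.55)&(X[:,1]>-.55)&(X[:,1]<-.05)&(X[:,2]>.06)
    for q in X[m]: D[(n,int(q[2]*10))].append(q)
for k in sorted(D):
    a=np.array(D[k]); 
    if len(a)<5: continue
    g=np.unique(np.round(a[:,:2]/.03).astype(int),axis=0,return_counts=True)
    print(k,len(a),[( round(x*.03,2),round(y*.03,2),int(n)) for (x,y),n in zip(*g) if n>3])
```

```text
('s0', 0) 690 [(np.float64(0.3), np.float64(-0.27), 28), (np.float64(0.3), np.float64(-0.18), 18), (np.float64(0.33), np.float64(-0.51), 28), (np.float64(0.33), np.float64(-0.48), 68), (np.float64(0.33), np.float64(-0.45), 29), (np.float64(0.33), np.float64(-0.42), 4), (np.float64(0.33), np.float64(-0.3), 102), (np.float64(0.33), np.float64(-0.21), 36), (np.float64(0.36), np.float64(-0.54), 58), (np.float64(0.36), np.float64(-0.51), 89), (np.float64(0.36), np.float64(-0.48), 77), (np.float64(0.39), np.float64(-0.54), 11), (np.float64(0.39), np.float64(-0.51), 21), (np.float64(0.39), np.float64(-0.48), 57), (np.float64(0.48), np.float64(-0.54), 26), (np.float64(0.51), np.float64(-0.54), 25), (np.float64(0.51), np.float64(-0.51), 6)]
('s0', 1) 1202 [(np.float64(0.3), np.float64(-0.27), 89), (np.float64(0.3), np.float64(-0.18), 57), (np.float64(0.33), np.float64(-0.54), 21), (np.float64(0.33), np.float64(-0.51), 34), (np.float64(0.33), np.float64(-0.45), 69), (np.float64(0.33), np.float64(-0.42), 19), (np.float64(0.33), np.float64(-0.3), 291), (np.float64(0.33), np.float64(-0.27), 12), 
[... 6626 characters left out ...]
.float64(-0.21), 73), (np.float64(0.33), np.float64(-0.18), 48), (np.float64(0.33), np.float64(-0.15), 8), (np.float64(0.36), np.float64(-0.21), 165), (np.float64(0.36), np.float64(-0.18), 16), (np.float64(0.45), np.float64(-0.33), 19)]
('t0', 6) 1348 [(np.float64(0.33), np.float64(-0.18), 136), (np.float64(0.33), np.float64(-0.15), 260), (np.float64(0.33), np.float64(-0.12), 144), (np.float64(0.36), np.float64(-0.21), 28), (np.float64(0.36), np.float64(-0.18), 209), (np.float64(0.36), np.float64(-0.15), 281), (np.float64(0.39), np.float64(-0.21), 5), (np.float64(0.39), np.float64(-0.18), 285)]
('t0', 7) 23 [(np.float64(0.36), np.float64(-0.18), 6), (np.float64(0.36), np.float64(-0.15), 17)]
```

View pics/t0d.png

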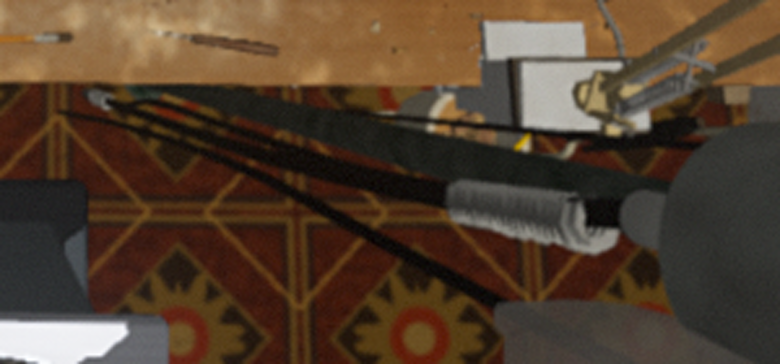

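View pics/s0d.png

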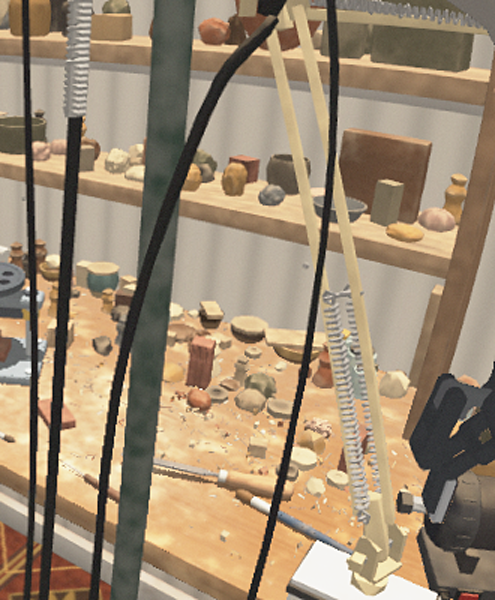

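Call:
apply_moves([
  [0,0,0,-0.02,0.035,0,-1],
  [0,0,0,-0.02,0.035,0,-1],
  [0,0,0,-0.02,0.035,0,-1],
  [0,0,0,-0.02,0.035,0,-1],
  [0,0,0,-0.02,0.035,0,-1],
])

```text
clock: 0.78
ee_pos: [0.2012, -0.4274, 0.2311]
eef_rot: [-0.0, 0.973, 0.23, -0.0]
force: [0.0, 0.9, 0.7]
gripper_width: 0.0
```

Run:
```python
from h import *
o=get_obs(); print(o['joints'],o['ee_pos'],o['gripper_width'],grasp_offset)
c=camera_model('wrist'); R=cv2.Rodrigues(np.array(c['rvec']))[0]; p=-R.T@np.array(c['tvec']).ravel()
from scipy.spatial.transform import Rotation as Ro
q=o['eef_rot']; T=Ro.from_quat([q[1],q[2],q[3],q[0]]); print('cam in tool',T.inv().apply(p-o['ee_pos']))
```

```text
[ 9.99074526e-01  1.43115070e-01 -4.92701361e-04  2.02356497e+00
  6.33767038e-05  9.75212272e-01 -1.08475227e-01] [ 0.20120918 -0.42737785  0.23111625] 3.046012169612154e-05 0.0187
cam in tool [ 0.07698714 -0.00059989 -0.14266963]
```

Run:
```python
from h import *
for n in('s0','t0'):
    c=load(n)
    u,v=np.meshgrid(np.arange(0,640),np.arange(0,400)); uv=np.stack([u.ravel(),v.ravel()],1).astype(float)
    p=cv2.undistortPoints(uv.reshape(-1,1,2),K(c),c['dist_coeffs'])[:,0]
    d=c['d'][v.ravel(),u.ravel()]; ok=d>0
    R=cv2.Rodrigues(c['rvec'])[0]; X=(np.c_[p,np.ones(len(p))]*d[:,None]-c['tvec'].ravel())@R
    r=np.hypot(X[:,0],X[:,1]); az=np.degrees(np.arctan2(X[:,1],X[:,0]))
    for z in np.arange(.05,.8,.05):
        m=ok&(az>-58)&(az<0)&(r>.2)&(r<.5)&(abs(X[:,2]-z)<.025)
        if m.sum()>20:
            i=np.argsort(r[m]); a=X[m][i]
            print(n,round(z,2),m.sum(),'minr',r[m][i][[3,20]].round(3),a[3].round(3),'x',a[:,0].min().round(3),a[:,0].max().round(3),'y',a[:,1].min().round(3),a[:,1].max().round(3),'z',a[:,2].max().round(3))
```

```text
s0 0.05 923 minr [0.357 0.358] [ 0.309 -0.179  0.028] x 0.307 0.344 y -0.314 -0.177 z 0.075
s0 0.1 1007 minr [0.36 0.36] [ 0.311 -0.181  0.08 ] x 0.309 0.344 y -0.313 -0.179 z 0.125
s0 0.15 1144 minr [0.36  0.361] [ 0.312 -0.179  0.161] x 0.307 0.343 y -0.314 -0.178 z 0.175
s0 0.2 1271 minr [0.36  0.361] [ 0.313 -0.179  0.182] x 0.309 0.344 y -0.314 -0.178 z 0.225
s0 0.25 1399 minr [0.361 0.361] [ 0.314 -0.178  0.248] x 0.309 0.345 y -0.314 -0.176 z 0.275
s0 0.3 1411 minr [0.36 0.36] [ 0.314 -0.176  0.304] x 0.312 0.344 y -0.314 -0.174 z 0.325
s0 0.35 1417 minr [0.359 0.36 ] [ 0.314 -0.173  0.356] x 0.312 0.345 y -0.314 -0.172 z 0.375
s0 0.4 1548 minr [0.358 0.359] [ 0.314 -0.172  0.418] x 0.313 0.344 y -0.322 -0.17 z 0.425
s0 0.45 2033 minr [0.357 0.358] [ 0.312 -0.173  0.467] x 0.312 0.346 y -0.334 -0.168 z 0.475
s0 0.5 2446 minr [0.356 0.356] [ 0.313 -0.17   0.493] x 0.312 0.362 y -0.349 -0.166 z 0.525
s0 0.55 1281 minr [0.355 0.356] [ 0.313 -0.168  0.548] x 0.312 0.364 y -0.343 -0.166 z 0.556
t0 0.05 156 minr [0.362 0.377] [ 0.314 -0.18   0.034] x 0.312 0.354 y -0.298 -0.18 z 0.0
[... 486 characters left out ...]
 [ 0.316 -0.173  0.341] x 0.315 0.354 y -0.301 -0.172 z 0.375
t0 0.4 490 minr [0.359 0.361] [ 0.316 -0.17   0.411] x 0.315 0.354 y -0.302 -0.17 z 0.425
t0 0.45 580 minr [0.358 0.359] [ 0.315 -0.169  0.468] x 0.315 0.354 y -0.302 -0.167 z 0.475
t0 0.5 578 minr [0.357 0.358] [ 0.315 -0.168  0.505] x 0.315 0.356 y -0.3 -0.166 z 0.525
t0 0.55 791 minr [0.357 0.358] [ 0.315 -0.168  0.53 ] x 0.315 0.361 y -0.214 -0.164 z 0.575
t0 0.6 634 minr [0.352 0.355] [ 0.324 -0.136  0.618] x 0.324 0.368 y -0.205 -0.134 z 0.625
t0 0.65 2517 minr [0.347 0.349] [ 0.326 -0.119  0.652] x 0.325 0.397 y -0.206 -0.117 z 0.675
t0 0.7 2589 minr [0.355 0.357] [ 0.334 -0.12   0.675] x 0.334 0.396 y -0.191 -0.119 z 0.705
```

Call:
apply_moves([
  [0,0,0,-0.018,0.0384,0,-1],
  [0,0,0,-0.018,0.0384,0,-1],
  [0,0,0,-0.018,0.0384,0,-1],
  [0,0,0,-0.018,0.0384,0.005,-1],
  [0,0,0,-0.018,0.0384,0.005,-1],
])

```text
clock: 1.4
ee_pos: [0.1112, -0.2353, 0.2412]
eef_rot: [-0.0, 0.973, 0.23, -0.0]
force: [0.9, 0.1, 0.6]
gripper_width: 0.0002
```

Run:
```python
from h import *
o=get_obs(); print(o['joints'],o['ee_pos'],o['force'])
snap('scene','s1')
```

```text
[ 0.97970963 -0.28286964 -0.07216982  2.38530032 -0.02334591  1.03896765
 -0.18488167] [ 0.11120623 -0.23531945  0.24118089] [0.91183554 0.13451127 0.6114119 ]
```

View pics/s1.png

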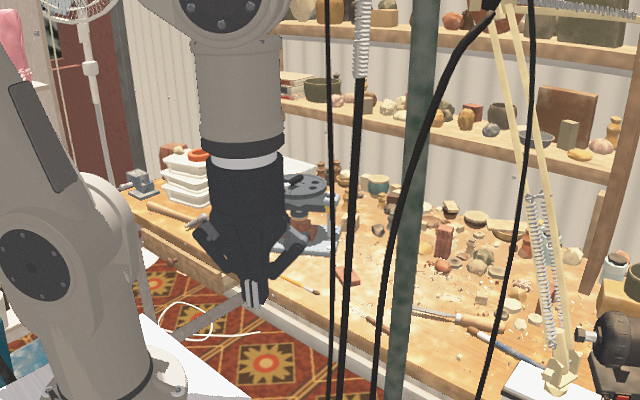

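Run:
```python
import numpy as np
r=.256;a=np.radians(-64.7);P=np.array([.1112,-.2353])
for k in range(1,13):
    b=np.radians(-64.7+6.4*k);Q=r*np.array([np.cos(b),np.sin(b)]);d=np.round(Q-P,4);P=P+d;print(d.tolist(),P)
```

```text
[0.0233, 0.0175] [ 0.1345 -0.2178]
[0.0235, 0.0163] [ 0.158  -0.2015]
[0.0214, 0.0189] [ 0.1794 -0.1826]
[0.0193, 0.0211] [ 0.1987 -0.1615]
[0.0167, 0.0232] [ 0.2154 -0.1383]
[0.0141, 0.0249] [ 0.2295 -0.1134]
[0.0112, 0.0263] [ 0.2407 -0.0871]
[0.0082, 0.0273] [ 0.2489 -0.0598]
[0.0051, 0.0282] [ 0.254  -0.0316]
[0.002, 0.0285] [ 0.256  -0.0031]
[-0.0013, 0.0285] [0.2547 0.0254]
[-0.0044, 0.0283] [0.2503 0.0537]
```

Call:
apply_moves([
  [0,0,6.4,0.023,0.0175,0,-1],
  [0,0,6.4,0.0235,0.0165,0,-1],
  [0,0,6.4,0.0215,0.019,0,-1],
])

```text
clock: 1.82
ee_pos: [0.1807, -0.1832, 0.2414]
eef_rot: [0.0, 0.921, 0.39, 0.0]
force: [-0.2, -0.0, 0.4]
gripper_width: 0.0002
```

Run:
```python
from h import *
o=get_obs(); print(o['joints'],o['ee_pos'],o['force'],o['eef_rot'])
```

```text
[ 0.83128764 -0.28011708 -0.22123182  2.38126861 -0.07057138  1.03423595
 -0.11409016] [ 0.180709   -0.18324389  0.24143072] [-0.23178093 -0.02496139  0.42093159] [3.62049531e-04 9.20627963e-01 3.90440760e-01 1.86127060e-04]
```

Call:
apply_moves([
  [0,0,6.4,0.0185,0.0215,0,-1],
  [0,0,6.4,0.0165,0.023,0,-1],
  [0,0,6.4,0.014,0.025,0,-1],
])

```text
clock: 2.2
ee_pos: [0.2296, -0.1135, 0.2413]
eef_rot: [0.0, 0.843, 0.539, 0.0]
force: [0.4, -0.4, 0.2]
gripper_width: 0.0001
```

Run:
```python
from h import *
o=get_obs(); print(o['joints'],o['ee_pos'],o['force'],o['eef_rot'])
snap('scene','s2')
```

```text
[ 0.6834109  -0.27977254 -0.36526137  2.37495127 -0.11525501  1.0314071
 -0.04261389] [ 0.22955828 -0.11345331  0.24133599] [ 0.35694168 -0.43169292  0.19873545] [1.24416780e-04 8.42536752e-01 5.38638831e-01 1.23274385e-04]
```

View pics/s2.png

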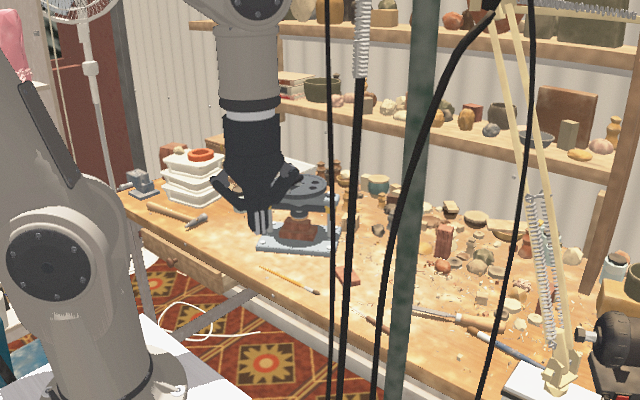

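Call:
apply_moves([
  [0,0,6.4,0.011,0.0265,0,-1],
  [0,0,6.4,0.008,0.0275,0,-1],
  [0,0,6.4,0.005,0.028,0,-1],
  [0,0,6.4,0.002,0.0285,0,-1],
  [0,0,6.4,-0.001,0.0285,0,-1],
  [0,0,6.4,-0.004,0.0285,0,-1],
])

```text
clock: 3.0
ee_pos: [0.25, 0.0541, 0.2413]
eef_rot: [0.0, 0.619, 0.786, 0.0]
force: [-0.0, 1.0, 0.8]
gripper_width: 0.0002
```

Run:
```python
from h import *
o=get_obs(); print(o['joints'],o['ee_pos'],o['force'],o['eef_rot'])
```

```text
[ 0.37762174 -0.29950564 -0.63921458  2.36072111 -0.20641881  1.03294329
  0.10356367] [0.24998283 0.05413086 0.24133436] [-0.0123056   1.02225266  0.75276425] [1.04746175e-04 6.18670418e-01 7.85650612e-01 1.36463436e-04]
```

Call:
apply_moves([
  [0,0,10.5,0.03,0.006,0.003,-1],
  [0,0,10.5,0.035,0.007,0.003,-1],
  [0,0,10.5,0.035,0.007,0.003,-1],
  [0,0,10.5,0.035,0.007,0.003,-1],
  [0,0,10.5,0.035,0.007,0.003,-1],
  [0,0,10.5,0.035,0.007,0.003,0],
  [0,0,10.5,0.035,0.006,0.003,0],
  [0,0,10,0.03,0.005,0.003,0],
  [0,0,0,0.03,0.005,0,0],
  [0,0,0,0,0,0,0],
])

```text
clock: 4.25
ee_pos: [0.5515, 0.1102, 0.2645]
eef_rot: [-0.0, -0.059, 0.998, 0.001]
force: [-0.1, -0.4, -0.6]
gripper_width: 0.0427
```

Run:
```python
from h import *
o=get_obs(); print(o['joints'],o['ee_pos'],o['force'],o['eef_rot'],o['gripper_width'])
snap('wrist','w1')
```

```text
[ 0.22894738  0.33344686 -0.66737217  1.75481785  0.22421348  1.13112729
  1.18162309] [0.55148368 0.11015993 0.26452998] [-0.10298556 -0.40721516 -0.58999631] [-3.10040642e-04 -5.93138568e-02  9.98239132e-01  6.37550363e-04] 0.04267468636545423
```

View pics/w1.png

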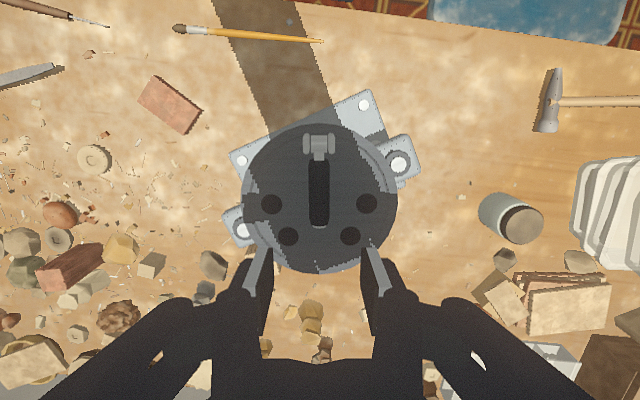

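Run:
```python
from h import *
c=load('w1'); 
g=cv2.cvtColor(c['im'],cv2.COLOR_RGB2GRAY)
for v in (165,180,195,210,220):
    row=g[v,295:345]; print(v,row.tolist())
H=np.zeros((400,640,3))
for v in range(110,290):
  for u in range(230,410): H[v,u]=bydepth(c,u,v)
m=(H[...,2]>.145)&(H[...,2]<.158); m[255:]=0  # wheel
print('mean z wheel',np.median(H[m][:,2]))
# rim fit: boundary pts
cnt=max(cv2.findContours(m.astype(np.uint8),cv2.RETR_EXTERNAL,cv2.CHAIN_APPROX_NONE)[0],key=cv2.contourArea)[:,0]
pts=[]
for u,v in cnt:
    if v>240: continue
    p=onplane(c,u,v,.153); pts.append(p[:2])
pts=np.array(pts); A=np.c_[2*pts,np.ones(len(pts))]; s=np.linalg.lstsq(A,(pts**2).sum(1),rcond=None)[0]
R=np.sqrt(s[2]+s[0]**2+s[1]**2); res=np.hypot(*(pts-s[:2]).T)-R
k=abs(res)<.003; s=np.linalg.lstsq(A[k],(pts[k]**2).sum(1),rcond=None)[0]; print('C',s[:2],'R',np.sqrt(s[2]+s[0]**2+s[1]**2),k.mean())
h=(H[...,2]>.16)&(H[...,2]<.18)
ys,xs=np.nonzero(h); print(xs.min(),xs.max(),ys.min(),ys.max())
for v in range(130,232,5):
    x=np.nonzero(h[v])[0]
    if len(x): print(v,x.min(),x.max(),onplane(c,(x.min()+x.max())/2,v,.168).round(4),round(float(np.median(H[v,x,2])),4))
```

```text
165 [82, 77, 76, 75, 72, 72, 79, 76, 75, 75, 75, 83, 83, 54, 46, 45, 45, 51, 51, 50, 43, 50, 50, 49, 47, 48, 44, 47, 51, 48, 52, 43, 50, 51, 50, 81, 75, 79, 77, 78, 73, 79, 78, 77, 74, 71, 77, 79, 77, 75]
180 [75, 74, 78, 79, 74, 80, 73, 77, 73, 79, 79, 77, 76, 62, 43, 44, 42, 43, 39, 50, 45, 44, 46, 46, 40, 45, 50, 53, 45, 46, 42, 46, 47, 39, 56, 81, 73, 78, 73, 73, 79, 75, 76, 77, 76, 76, 76, 73, 74, 75]
195 [80, 79, 70, 78, 74, 73, 75, 76, 75, 72, 67, 74, 77, 72, 36, 48, 44, 42, 44, 45, 44, 45, 50, 45, 52, 39, 49, 43, 46, 43, 43, 42, 44, 40, 54, 71, 73, 77, 72, 77, 73, 67, 69, 73, 75, 73, 77, 75, 74, 70]
210 [72, 72, 78, 78, 76, 71, 76, 77, 76, 79, 76, 79, 76, 79, 49, 37, 46, 45, 43, 48, 36, 44, 46, 46, 47, 43, 37, 41, 50, 47, 44, 36, 41, 39, 55, 78, 74, 77, 75, 73, 77, 77, 74, 76, 72, 77, 73, 75, 80, 77]
220 [77, 76, 75, 73, 77, 73, 73, 79, 72, 80, 73, 74, 73, 75, 71, 46, 45, 44, 43, 41, 45, 44, 39, 39, 39, 44, 36, 36, 49, 43, 44, 43, 48, 43, 76, 78, 80, 76, 72, 77, 81, 76, 77, 73, 75, 70, 73, 79, 76, 71]
mean z wheel 0.15112548424108285
C [0.55513929 0.11308689] R 0.06531996734900274 1.0
298 338 133 227
135 303 333 [0.4972 0.1055 0.168 ] 0.1676
140 299 338 [0.5008 0.1063 0.168 ] 0.1704
145 299 338 [0.5045 0.1068 0.168 ] 0.171
150 303 334 [0.5082 0.1072 0.168 ] 0.1698
155 314 323 [0.5119 0.1077 0.168 ] 0.1682
160 309 327 [0.5157 0.1078 0.168 ] 0.1691
165 308 329 [0.5194 0.1086 0.168 ] 0.1712
170 308 329 [0.5232 0.1091 0.168 ] 0.1718
175 308 329 [0.5271 0.1095 0.168 ] 0.1715
180 308 329 [0.531 0.11  0.168] 0.1718
185 309 329 [0.5349 0.1109 0.168 ] 0.172
190 309 329 [0.5389 0.1114 0.168 ] 0.1718
195 309 328 [0.5429 0.1115 0.168 ] 0.1718
200 309 328 [0.547 0.112 0.168] 0.1717
205 309 328 [0.5511 0.1125 0.168 ] 0.1719
210 309 328 [0.5552 0.113  0.168 ] 0.1718
215 309 328 [0.5594 0.1135 0.168 ] 0.172
220 310 328 [0.5635 0.1144 0.168 ] 0.1722
225 312 325 [0.5678 0.1145 0.168 ] 0.1711
```

Call:
apply_moves([
  [0,0,0.5,-0.003,0.0016,-0.03,0],
  [0,0,0,0,0,-0.03,0],
  [0,0,0,0,0,-0.025,0],
  [0,0,0,0,0,-0.015,0],
  [0,0,0,0,0,-0.007,0],
  [0,0,0,0,0,-0.003,0],
  [0,0,0,0,0,0,0],
], squeeze=20)

```text
clock: 5.18
ee_pos: [0.5473, 0.112, 0.1559]
eef_rot: [0.0, -0.064, 0.998, 0.0]
force: [-0.4, -0.0, 0.7]
gripper_width: 0.0431
```

Run:
```python
from h import *
o=get_obs(); print(o['joints'],o['ee_pos'],o['force'],o['wrist_torque'],o['eef_rot'],o['gripper_width'])
im,d=snap('wrist','w2'); cv2.imwrite('pics/w2c.png',cv2.resize(im[100:320,200:440,::-1],None,fx=2.7,fy=2.7))
```

```text
[ 0.18273004  0.44537663 -0.63038414  1.87653566  0.32451845  0.92206927
  1.09948182] [0.54730933 0.11204061 0.15586751] [-0.42758784 -0.0153212   0.65553643] [-0.00733851  0.02312038 -0.02507334] [ 4.47425664e-04 -6.42459164e-02  9.97933994e-01  7.77441176e-05] 0.04312332175205855
```

View pics/w2c.png

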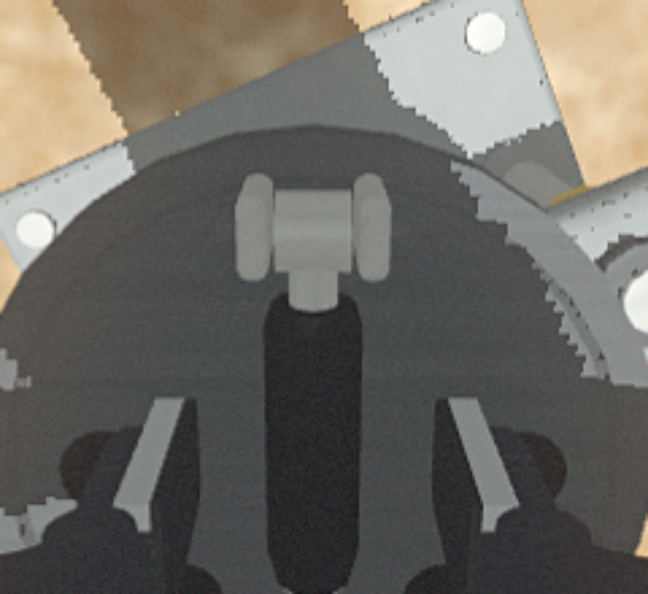

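Call:
apply_moves([
  [0,0,0,0,0,-0.001,-0.5],
  [0,0,0,0,0,0,-0.75],
  [0,0,0,0,0,0,-0.8],
  [0,0,0,0,0,0,-1],
  [0,0,0,0,0,0,-1],
], squeeze=20)

```text
clock: 5.85
ee_pos: [0.5473, 0.1116, 0.1545]
eef_rot: [0.0, -0.064, 0.998, -0.0]
force: [-0.0, -1.4, 1.9]
gripper_width: 0.0151
```

Run:
```python
from h import *
o=get_obs(); print(o['ee_pos'],o['force'],o['wrist_torque'],o['eef_rot'],o['gripper_width'])
```

```text
[0.54726401 0.11160615 0.15447602] [-0.03460994 -1.35222074  1.93265204] [-0.44845213 -0.12175464  0.01914098] [ 2.34091125e-04 -6.41389656e-02  9.97940938e-01 -1.52142964e-04] 0.015108505732416535
```

Call:
apply_moves([
  [0,0,0,-0.0007,-0.0001,0.0076,-1],
  [0,0,0,-0.002,-0.0002,0.0074,-1],
  [0,0,0,-0.0032,-0.0004,0.007,-1],
  [0,0,0,0,0,0,-1],
])

```text
clock: 6.35
ee_pos: [0.5397, 0.1107, 0.1764]
eef_rot: [-0.001, -0.064, 0.998, -0.001]
force: [-3.2, -3.2, -2.8]
gripper_width: 0.0148
```

Run:
```python
from h import *
o=get_obs(); print(o['ee_pos'],o['force'],o['wrist_torque'],o['gripper_width'])
im,d=snap('wrist','w3'); cv2.imwrite('pics/w3c.png',cv2.resize(im[100:320,200:440,::-1],None,fx=2.7,fy=2.7))
```

```text
[0.53971909 0.11068316 0.17642416] [-3.19840799 -3.20851753 -2.7539984 ] [-0.61505436  0.80376912 -0.02914947] 0.01480282072503107
```

View pics/w3c.png

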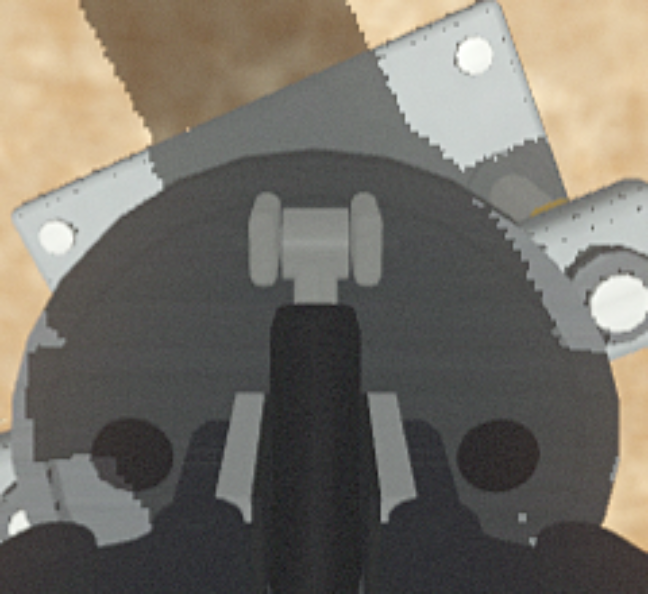

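Call:
apply_moves([
  [0,0,0,-0.0052,-0.0013,0.0061,-1],
  [0,0,0,-0.0055,-0.001,0.0054,-1],
  [0,0,0,0,0,0,-1],
])

```text
clock: 6.78
ee_pos: [0.5301, 0.1093, 0.1886]
eef_rot: [0.0, -0.064, 0.998, 0.0]
force: [-2.1, -0.1, -3.0]
gripper_width: 0.0148
```

Run:
```python
from h import *
o=get_obs(); print(o['ee_pos'],o['force'],o['wrist_torque'],o['gripper_width'])
im,d=snap('wrist','w4'); cv2.imwrite('pics/w4c.png',cv2.resize(im[100:320,200:440,::-1],None,fx=2.7,fy=2.7))
```

```text
[0.53011004 0.10932396 0.18855238] [-2.08363999 -0.08018491 -2.95838783] [-0.07035532  0.30197527  0.00564598] 0.014817090304946889
```

View pics/w4c.png

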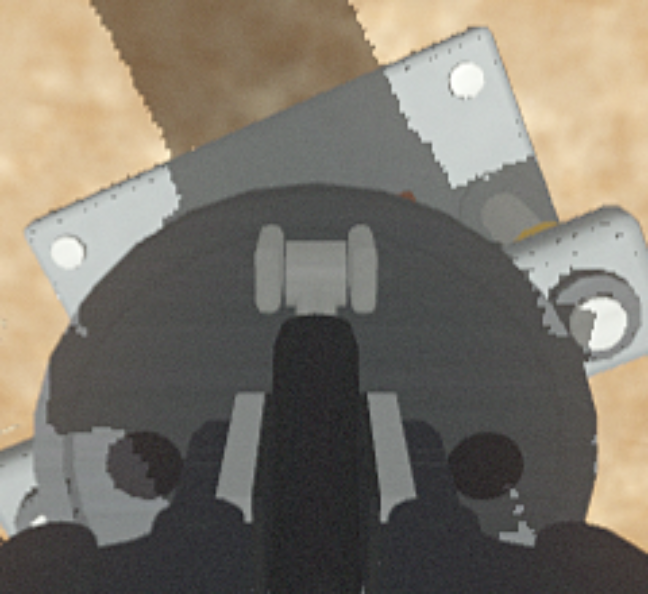

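Call:
apply_moves([
  [0,0,0,-0.0064,-0.0008,0.0045,-1],
  [0,0,0,-0.007,-0.0009,0.0033,-1],
  [0,0,0,0,0,0,-1],
])

```text
clock: 7.2
ee_pos: [0.5171, 0.1076, 0.1965]
eef_rot: [0.001, -0.064, 0.998, 0.0]
force: [0.9, -0.1, 0.2]
gripper_width: 0.0147
```

Run:
```python
from h import *
o=get_obs(); print(o['ee_pos'],o['force'],o['wrist_torque'],o['gripper_width'])
```

```text
[0.51705814 0.10764091 0.196546  ] [ 0.85944879 -0.11097503  0.16827974] [ 0.24783503 -0.20124137 -0.00081815] 0.014711728117059024
```

Call:
apply_moves([
  [0,0,0,-0.0074,-0.0009,0.002,-1],
  [0,0,0,-0.006,-0.0008,0.0006,-1],
  [0,0,0,0,0,0,-1],
])

```text
clock: 7.58
ee_pos: [0.5034, 0.1057, 0.1988]
eef_rot: [0.0, -0.064, 0.998, -0.0]
force: [1.3, 1.3, 3.4]
gripper_width: 0.0131
```

Run:
```python
from h import *
o=get_obs(); print(o['ee_pos'],o['force'],o['wrist_torque'],o['gripper_width'])
im,d=snap('wrist','w5'); cv2.imwrite('pics/w5c.png',cv2.resize(im[100:320,200:440,::-1],None,fx=2.7,fy=2.7))
snap('scene','s3');c=load('s3'); cv2.imwrite('pics/s3c.png',cv2.resize(c['im'][80:260,220:380,::-1],None,fx=3.3,fy=3.3))
```

```text
[0.50335456 0.10569822 0.19878503] [1.33137403 1.31936062 3.3556819 ] [ 0.28088326 -0.43331932 -0.0197172 ] 0.013055327350889202
```

View pics/w5c.png

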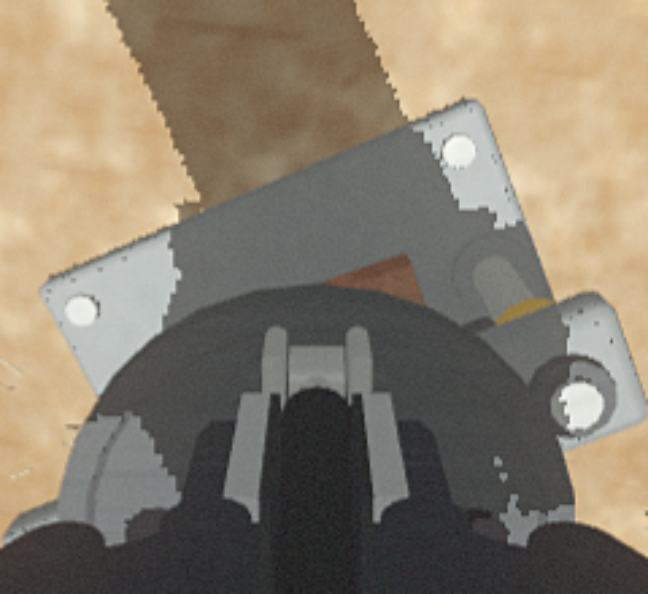

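View pics/s3c.png

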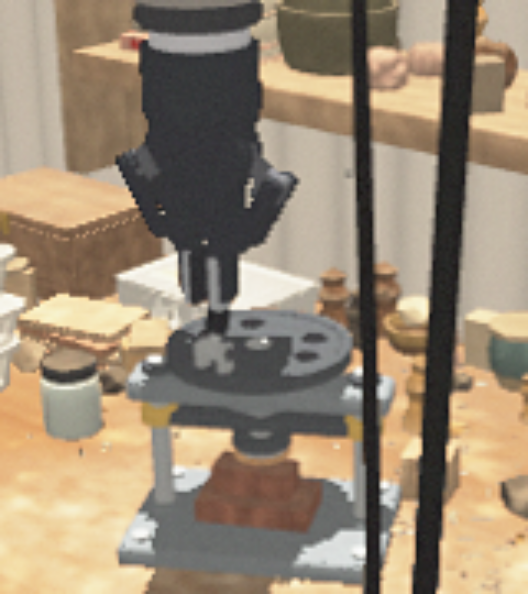

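Run:
```python
from h import *
c=load('w5'); print(c['im'][240:320:6,316].tolist())
for v in range(226,400,8):
    print(v,[bydepth(c,u,v).round(4).tolist() for u in (316,320)])
```

```text
[[124, 126, 122], [39, 36, 36], [44, 39, 40], [40, 43, 43], [40, 40, 45], [40, 39, 40], [34, 28, 32], [37, 38, 33], [41, 40, 40], [40, 40, 41], [39, 38, 40], [37, 38, 41], [32, 34, 31], [35, 38, 35]]
226 [[0.5031, 0.1059, 0.1507], [0.5023, 0.1084, 0.1518]]
234 [[0.5005, 0.1056, 0.1695], [0.5005, 0.108, 0.1689]]
242 [[0.5038, 0.106, 0.1735], [0.5036, 0.1083, 0.1732]]
250 [[0.502, 0.1058, 0.1873], [0.5025, 0.1081, 0.1858]]
258 [[0.5044, 0.1062, 0.1917], [0.5043, 0.1082, 0.1916]]
266 [[0.5065, 0.1064, 0.1964], [0.5063, 0.1085, 0.1964]]
274 [[0.5072, 0.1066, 0.203], [0.5069, 0.1085, 0.2031]]
282 [[0.5095, 0.1069, 0.2066], [0.509, 0.1087, 0.2069]]
290 [[0.5099, 0.1069, 0.2127], [0.5097, 0.1088, 0.2127]]
298 [[0.5112, 0.1071, 0.217], [0.5118, 0.109, 0.2159]]
306 [[0.5126, 0.1073, 0.221], [0.5125, 0.1091, 0.2208]]
314 [[0.513, 0.1073, 0.226], [0.5133, 0.1091, 0.2254]]
322 [[0.5152, 0.1076, 0.2284], [0.5153, 0.1094, 0.2279]]
330 [[0.5186, 0.1081, 0.2292], [0.5173, 0.1096, 0.2304]]
338 [[0.5234, 0.1087, 0.2282], [0.5232, 0.1104, 0.2283]]
346 [[0.597, 0.1181, 0.1504], [0.5967, 0.121, 0.1502]]
354 [[0.6034, 0.1189, 0.1512], [0.6028, 0.1218, 0.1515]]
362 [[0.6111, 0.1199, 0.1508], [0.61, 0.1228, 0.1515]]
370 [[0.4923, 0.1048, 0.2764], [0.4916, 0.1057, 0.277]]
378 [[0.4922, 0.1048, 0.279], [0.4922, 0.1058, 0.2788]]
386 [[0.4923, 0.1048, 0.2812], [0.4923, 0.1058, 0.2811]]
394 [[0.4924, 0.1048, 0.2834], [0.4928, 0.1058, 0.2829]]
```

Run:
```python
from h import *
c=load('w5'); cv2.imwrite('pics/w5f.png',cv2.resize(c['im'][200:400,220:420,::-1],None,fx=3,fy=3))
```

```text
(no output)
```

View pics/w5f.png

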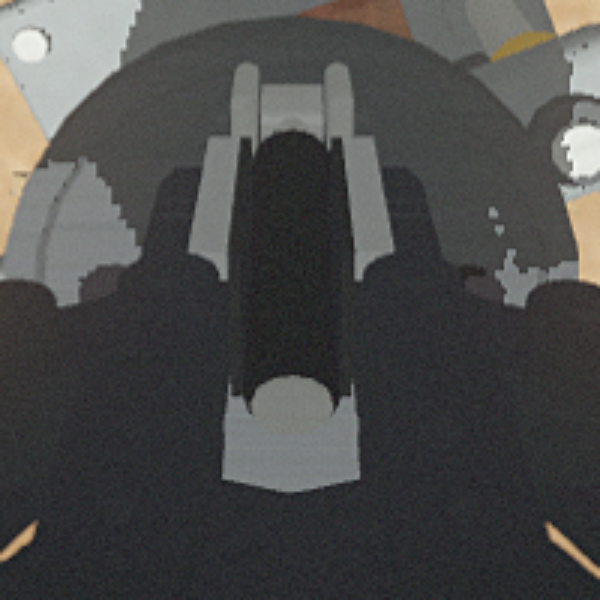

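Call:
apply_moves([
  [0,0,0,0,0,0,-0.2],
  [0,0,0,0,0,0,-0.2],
  [0,0,0,0.006,0.0008,0,-0.2],
  [0,0,0,0.006,0.0008,0,-0.2],
  [0,0,0,0,0,0,-0.2],
])

```text
clock: 8.3
ee_pos: [0.5161, 0.1072, 0.1981]
eef_rot: [-0.0, -0.064, 0.998, 0.0]
force: [0.0, -0.4, 0.1]
gripper_width: 0.0343
```

Run:
```python
from h import *
o=get_obs(); print(o['ee_pos'],o['force'],o['wrist_torque'],o['gripper_width'])
snap('wrist','w6')
c=load('w6'); cv2.imwrite('pics/w6f.png',cv2.resize(c['im'][200:400,220:420,::-1],None,fx=3,fy=3))
for v in range(210,340,8):
    print(v,[bydepth(c,u,v).round(4).tolist() for u in (314,318,)])
```

```text
[0.51610213 0.10720571 0.19808284] [ 0.04795355 -0.37937318  0.09161542] [ 0.00969576  0.00161134 -0.03405313] 0.03431798414571459
210 [[0.499, 0.1041, 0.1667], [0.4985, 0.1064, 0.1674]]
218 [[0.5025, 0.1046, 0.1705], [0.5017, 0.1068, 0.1716]]
226 [[0.5027, 0.1047, 0.1819], [0.5015, 0.1067, 0.1843]]
234 [[0.504, 0.1049, 0.1897], [0.5029, 0.1069, 0.1916]]
242 [[0.5054, 0.1052, 0.1962], [0.5052, 0.1071, 0.1962]]
250 [[0.5069, 0.1054, 0.2021], [0.5063, 0.1072, 0.2028]]
258 [[0.5086, 0.1057, 0.2068], [0.5084, 0.1075, 0.2069]]
266 [[0.5099, 0.1059, 0.212], [0.5096, 0.1076, 0.2123]]
274 [[0.5109, 0.106, 0.2174], [0.5107, 0.1078, 0.2172]]
282 [[0.5126, 0.1063, 0.221], [0.5117, 0.1079, 0.2221]]
290 [[0.5144, 0.1065, 0.2242], [0.5131, 0.108, 0.226]]
298 [[0.5151, 0.1067, 0.2289], [0.5157, 0.1084, 0.2277]]
306 [[0.5184, 0.1071, 0.2296], [0.5185, 0.1087, 0.2291]]
314 [[0.523, 0.1077, 0.2285], [0.5233, 0.1094, 0.2278]]
322 [[0.5882, 0.1154, 0.15], [0.5873, 0.1181, 0.1508]]
330 [[0.5947, 0.1162, 0.1505], [0.5952, 0.1192, 0.1493]]
338 [[0.6012, 0.117, 0.1509], [0.601, 0.1199, 0.1507]]
```

View pics/w6f.png

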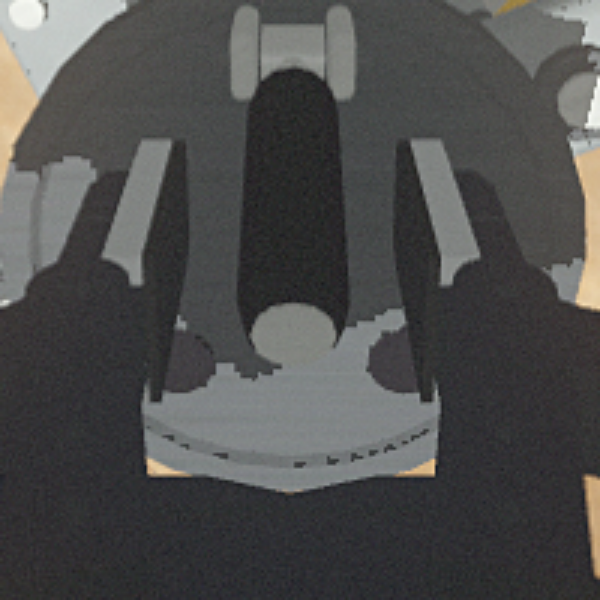

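Call:
apply_moves([
  [0,0,0,0.002,0.0002,0,-0.6],
  [0,0,0,0,0,0,-0.8],
  [0,0,0,0,0,0,-1],
  [0,0,0,0,0,0,-1],
  [0,0,0,-0.005,-0.0006,0.0012,-1],
  [0,0,0,-0.005,-0.0006,0.0008,-1],
  [0,0,0,0,0,0,-1],
], squeeze=45)

```text
clock: 9.22
ee_pos: [0.5084, 0.1064, 0.2003]
eef_rot: [0.001, -0.064, 0.998, 0.0]
force: [4.0, 2.8, -4.5]
gripper_width: 0.0149
```

Run:
```python
from h import *
o=get_obs(); print(o['ee_pos'],o['force'],o['wrist_torque'],o['gripper_width'])
snap('wrist','w7')
c=load('w7'); cv2.imwrite('pics/w7f.png',cv2.resize(c['im'][200:400,220:420,::-1],None,fx=3,fy=3))
for v in range(226,340,8):
    print(v,[bydepth(c,u,v).round(4).tolist() for u in (316,)])
```

```text
[0.50835843 0.10639443 0.20030175] [ 3.9714608   2.79359302 -4.53673078] [ 0.61416368 -1.08476636 -0.03090352] 0.014881583117770884
226 [[0.501, 0.1058, 0.1697]]
234 [[0.4996, 0.1056, 0.1847]]
242 [[0.5005, 0.1057, 0.1927]]
250 [[0.501, 0.1058, 0.201]]
258 [[0.5018, 0.1059, 0.2078]]
266 [[0.5028, 0.106, 0.2135]]
274 [[0.5034, 0.1061, 0.2194]]
282 [[0.5042, 0.1062, 0.2246]]
290 [[0.506, 0.1065, 0.2278]]
298 [[0.5072, 0.1066, 0.2315]]
306 [[0.5112, 0.1071, 0.2313]]
314 [[0.5154, 0.1077, 0.2309]]
322 [[0.5822, 0.1163, 0.1506]]
330 [[0.5888, 0.1171, 0.1509]]
338 [[0.596, 0.118, 0.1507]]
```

View pics/w7f.png

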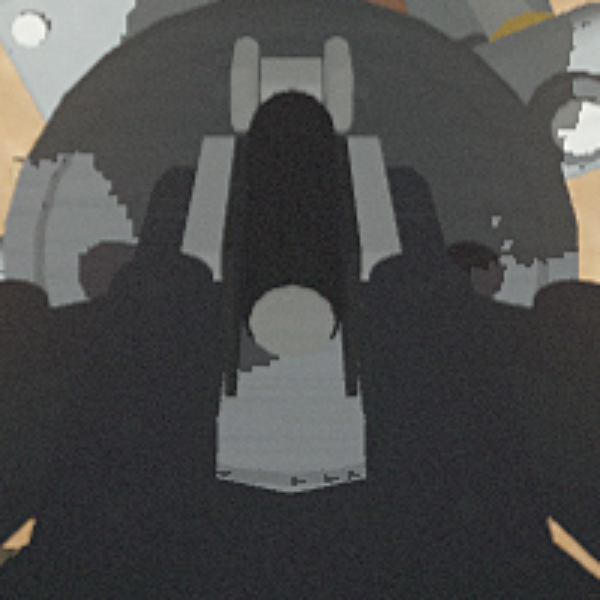

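Call:
apply_moves([
  [0,0,0,-0.003,0,0,-1],
  [0,0,0,-0.003,0,0,-1],
  [0,0,0,-0.001,0,0,-1],
  [0,0,0,0,0,0,-1],
])

```text
clock: 9.78
ee_pos: [0.5024, 0.1058, 0.2007]
eef_rot: [0.002, -0.064, 0.998, 0.0]
force: [6.2, 0.3, -3.9]
gripper_width: 0.0147
```

```bash
cat > look.py <<'E'
from h import *
import sys
o=get_obs(); print(o['clock'],o['ee_pos'].round(4),o['force'].round(2),o['wrist_torque'].round(3),o['gripper_width'])
n=sys.argv[1]; snap('wrist',n)
c=load(n); cv2.imwrite('pics/%sf.png'%n,cv2.resize(c['im'][200:400,220:420,::-1],None,fx=3,fy=3))
for v in range(226,325,8): print(v,bydepth(c,316,v).round(4).tolist())
E
python3 look.py w8
```

```text
9.775 [0.5024 0.1058 0.2007] [ 6.25  0.34 -3.88] [ 0.247 -1.647  0.026] 0.01465319709853414
226 [0.503, 0.1061, 0.1505]
234 [0.5005, 0.1058, 0.1692]
242 [0.4975, 0.1055, 0.1868]
250 [0.4978, 0.1055, 0.1958]
258 [0.4985, 0.1056, 0.2031]
266 [0.4981, 0.1056, 0.2116]
274 [0.499, 0.1057, 0.2171]
282 [0.4997, 0.1058, 0.2226]
290 [0.4996, 0.1058, 0.2288]
298 [0.5019, 0.1061, 0.231]
306 [0.5054, 0.1066, 0.2314]
314 [0.5097, 0.1071, 0.2308]
322 [0.5761, 0.1155, 0.1515]
```

Call:
apply_moves([
  [0,0,0,-0.002,-0.0002,0,-1],
  [0,0,0,-0.0015,-0.0002,0,-1],
  [0,0,0,0,0,0,-1],
])

```text
clock: 10.2
ee_pos: [0.5001, 0.1055, 0.2007]
eef_rot: [0.003, -0.064, 0.998, 0.001]
force: [9.9, 2.1, -8.2]
gripper_width: 0.0145
```

```bash
python3 look.py w9
```

```text
10.2 [0.5001 0.1055 0.2007] [ 9.91  2.06 -8.16] [ 0.3   -2.523 -0.   ] 0.01445398728770062
226 [0.5008, 0.1058, 0.1505]
234 [0.4987, 0.1056, 0.1683]
242 [0.4969, 0.1054, 0.1832]
250 [0.4971, 0.1054, 0.1925]
258 [0.4971, 0.1054, 0.2013]
266 [0.4971, 0.1054, 0.2091]
274 [0.4973, 0.1055, 0.2159]
282 [0.4969, 0.1054, 0.2232]
290 [0.4978, 0.1056, 0.2278]
298 [0.4996, 0.1058, 0.2309]
306 [0.5037, 0.1063, 0.2305]
314 [0.5075, 0.1068, 0.2306]
322 [0.5746, 0.1153, 0.1508]
```

Call:
apply_moves([
  [0,0,0,0.001,0.0001,0,-0.45],
  [0,0,0,0,0,0,-0.45],
  [0,0,0,0.003,0.0004,0.001,-0.45],
  [0,0,0,0.001,0.0001,0,-0.45],
  [0,0,0,0,0,0,-0.45],
])

```text
clock: 10.88
ee_pos: [0.5021, 0.1063, 0.2012]
eef_rot: [-0.0, -0.064, 0.998, 0.0]
force: [-0.8, -0.5, 0.7]
gripper_width: 0.0234
```

```bash
python3 look.py w10
```

```text
10.875 [0.5021 0.1063 0.2012] [-0.77 -0.46  0.69] [0.062 0.051 0.007] 0.023354328460392003
226 [0.5023, 0.1066, 0.1514]
234 [0.4996, 0.1063, 0.1705]
242 [0.4965, 0.1059, 0.1885]
250 [0.4969, 0.106, 0.1973]
258 [0.4965, 0.1059, 0.2067]
266 [0.4966, 0.106, 0.2142]
274 [0.4972, 0.1061, 0.2202]
282 [0.498, 0.1062, 0.2254]
290 [0.4992, 0.1063, 0.2294]
298 [0.5018, 0.1067, 0.2312]
306 [0.5063, 0.1073, 0.2302]
314 [0.5096, 0.1077, 0.231]
322 [0.576, 0.1161, 0.151]
```

View pics/w10f.png

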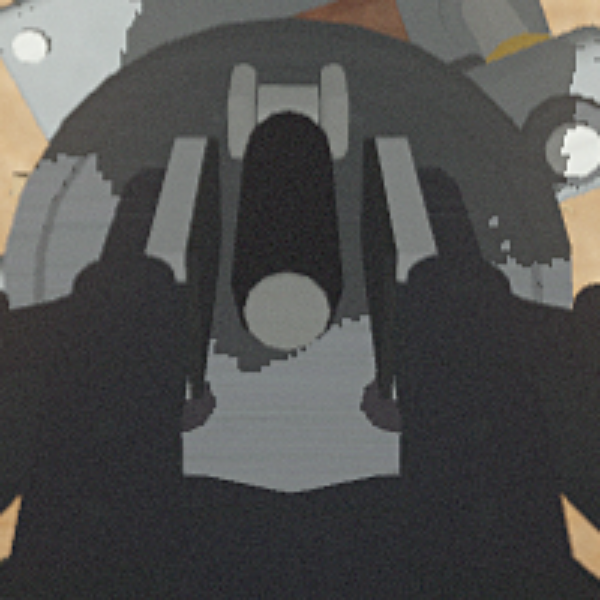

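Call:
apply_moves([
  [0,0,0,0.002,0.0003,0,-0.6],
  [0,0,0,0,0,0,-0.8],
  [0,0,0,0,0,0,-1],
  [0,0,0,0,0,0,-1],
  [0,0,0,-0.001,0,0,-1],
  [0,0,0,0,0,0,-1],
], squeeze=50)

```text
clock: 11.68
ee_pos: [0.504, 0.1062, 0.2014]
eef_rot: [0.001, -0.064, 0.998, -0.0]
force: [3.8, -3.9, 0.7]
gripper_width: 0.0143
```

Run:
```python
from h import *
o=get_obs(); print(o['clock'],o['ee_pos'].round(4),o['force'].round(2),o['wrist_torque'].round(3),o['gripper_width'],o['joints'].round(3))
a0=np.radians(187.27)
for t in np.arange(0.1,3.8,.1):
    f=lambda t:52*np.array([np.cos(a0-t),np.sin(a0-t)])
    print(round(t,1),((f(t)-f(t-.1))).round(2).tolist())
```

```text
11.675 [0.504  0.1062 0.2014] [ 3.85 -3.9   0.71] [-0.724 -0.981  0.011] 0.01428050435192023 [ 0.237  0.32  -0.676  1.931  0.242  0.969  1.147]
0.1 [-0.4, 5.18]
0.2 [0.12, 5.2]
0.3 [0.64, 5.16]
0.4 [1.15, 5.07]
0.5 [1.65, 4.93]
0.6 [2.13, 4.74]
0.7 [2.6, 4.5]
0.8 [3.03, 4.22]
0.9 [3.44, 3.9]
1.0 [3.81, 3.53]
1.1 [4.15, 3.14]
1.2 [4.44, 2.71]
1.3 [4.69, 2.25]
1.4 [4.89, 1.77]
1.5 [5.04, 1.27]
1.6 [5.14, 0.76]
1.7 [5.19, 0.25]
1.8 [5.19, -0.27]
1.9 [5.14, -0.79]
2.0 [5.03, -1.3]
2.1 [4.88, -1.79]
2.2 [4.68, -2.27]
2.3 [4.42, -2.73]
2.4 [4.13, -3.16]
2.5 [3.79, -3.55]
2.6 [3.42, -3.91]
2.7 [3.01, -4.23]
2.8 [2.58, -4.51]
2.9 [2.11, -4.75]
3.0 [1.63, -4.94]
3.1 [1.13, -5.07]
3.2 [0.61, -5.16]
3.3 [0.1, -5.2]
3.4 [-0.42, -5.18]
3.5 [-0.94, -5.11]
3.6 [-1.44, -4.99]
3.7 [-1.94, -4.82]
```

Call:
apply_moves([
  [0,0,0,-0.0004,0.0052,0,-1],
  [0,0,0,0.0001,0.0052,0,-1],
])

```text
clock: 11.92
ee_pos: [0.5036, 0.1153, 0.2014]
eef_rot: [0.001, -0.063, 0.998, -0.001]
force: [3.5, -6.5, 1.7]
gripper_width: 0.0145
```

```bash
cat > f.py <<'E'
from h import *
o=get_obs(); p=o['ee_pos'][:2]; C=np.array([.5556,.1132]); d=p-C
az=np.degrees(np.arctan2(d[1],d[0]))%360; th=np.radians(187.27)-np.radians(az)
r=np.hypot(*d)*1000; rh=d/np.hypot(*d); t=np.array([rh[1],-rh[0]]) # clockwise
F=o['force'][:2]
print('clk',round(o['clock'],2),'th %.3f r %.1f Ft(resist) %.2f Frad_on_tool %.2f Fz %.2f'%(th%6.283,r,-F@t,F@rh,o['force'][2]),'w',round(o['gripper_width'],4),'z',o['ee_pos'][2].round(4),o['wrist_torque'].round(2))
E
python3 f.py
```

```text
clk 11.93 th 0.167 r 52.0 Ft(resist) 6.37 Frad_on_tool -3.71 Fz 1.74 w 0.0145 z 0.2014 [-1.53 -0.83 -0.06]
```

Call:
apply_moves([
  [0,0,0,0.0006,0.0052,0,-1],
  [0,0,0,0.0012,0.0051,0,-1],
])

```text
clock: 12.18
ee_pos: [0.5052, 0.1254, 0.2013]
eef_rot: [0.0, -0.063, 0.998, -0.001]
force: [1.4, -6.8, 3.3]
gripper_width: 0.0142
```

```bash
python3 f.py
```

```text
clk 12.18 th 0.364 r 51.9 Ft(resist) 6.30 Frad_on_tool -2.95 Fz 3.30 w 0.0142 z 0.2013 [-1.66 -0.54 -0.02]
```

Call:
apply_moves([
  [0,0,0,0.0016,0.0049,0,-1],
])

```text
clock: 12.3
ee_pos: [0.5066, 0.1302, 0.2013]
eef_rot: [-0.0, -0.063, 0.998, -0.001]
force: [1.3, -7.9, 4.6]
gripper_width: 0.0143
```

```bash
python3 f.py
```

```text
clk 12.3 th 0.461 r 51.8 Ft(resist) 7.05 Frad_on_tool -3.87 Fz 4.55 w 0.0143 z 0.2013 [-1.76 -0.42 -0.02]
```

Call:
apply_moves([
  [0,0,0,0.0021,0.0047,-0.0005,-1],
])

```text
clock: 12.42
ee_pos: [0.5087, 0.1352, 0.2012]
eef_rot: [0.0, -0.064, 0.998, -0.001]
force: [-0.2, -7.0, 9.7]
gripper_width: 0.0144
```

```bash
python3 f.py
```

```text
clk 12.43 th 0.565 r 51.8 Ft(resist) 6.45 Frad_on_tool -2.76 Fz 9.66 w 0.0144 z 0.2012 [-1.7  -0.05 -0.01]
```

Call:
apply_moves([
  [0,0,0,0.0026,0.0045,0,-1],
])

```text
clock: 12.55
ee_pos: [0.5112, 0.1397, 0.2012]
eef_rot: [-0.0, -0.064, 0.998, -0.001]
force: [-0.5, -6.9, 7.8]
gripper_width: 0.0143
```

```bash
python3 f.py
python3 - <<'E'
from h import *
for n in('s0','s3'):
    c=load(n); cv2.imwrite('pics/%sz.png'%n,cv2.resize(c['im'][200:250,270:330,::-1],None,fx=8,fy=8,interpolation=cv2.INTER_CUBIC))
    print(n); 
    for v in range(205,228): print(v,c['im'][v,290:304:3].sum(-1).tolist())
E
```

```text
clk 12.55 th 0.665 r 51.7 Ft(resist) 6.23 Frad_on_tool -3.09 Fz 7.78 w 0.0143 z 0.2012 [-1.7   0.03 -0.02]
s0
205 [211, 241, 331, 354, 274]
206 [205, 205, 233, 297, 197]
207 [226, 225, 218, 223, 211]
208 [214, 233, 221, 216, 220]
209 [224, 223, 210, 219, 222]
210 [338, 213, 254, 252, 234]
211 [472, 212, 344, 377, 259]
212 [362, 218, 245, 347, 203]
213 [344, 211, 203, 197, 208]
214 [373, 213, 232, 218, 216]
215 [491, 205, 223, 217, 215]
216 [511, 242, 220, 225, 211]
217 [277, 346, 278, 251, 288]
218 [272, 410, 407, 379, 412]
219 [261, 383, 369, 368, 362]
220 [283, 300, 357, 339, 340]
221 [284, 284, 283, 288, 264]
222 [256, 281, 270, 271, 276]
223 [259, 269, 272, 264, 285]
224 [257, 273, 261, 263, 261]
225 [268, 274, 269, 275, 255]
226 [270, 277, 263, 282, 268]
227 [259, 277, 259, 285, 280]
s3
205 [212, 244, 339, 353, 291]
206 [214, 226, 236, 301, 210]
207 [234, 229, 223, 213, 226]
208 [230, 234, 227, 227, 233]
209 [228, 232, 225, 220, 237]
210 [352, 215, 263, 261, 231]
211 [477, 220, 362, 389, 269]
212 [368, 217, 258, 353, 211]
213 [357, 215, 208, 207, 203]
214 [377, 211, 218, 215, 221]
215 [503, 219, 212, 231, 229]
216 [531, 246, 221, 230, 223]
217 [298, 357, 279, 278, 291]
218 [286, 420, 412, 408, 418]
219 [273, 393, 366, 388, 385]
220 [284, 317, 371, 358, 352]
221 [290, 297, 292, 299, 275]
222 [274, 302, 287, 275, 287]
223 [255, 283, 264, 275, 281]
224 [261, 289, 262, 270, 269]
225 [268, 288, 273, 282, 270]
226 [280, 282, 266, 289, 280]
227 [275, 291, 254, 289, 286]
```

View pics/s3z.png

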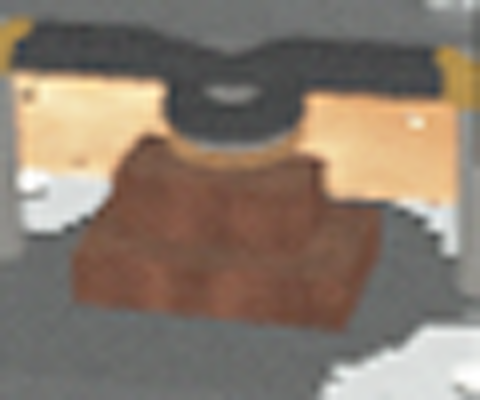

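Call:
apply_moves([
  [0,0,0,0.003,0.0042,0.0008,-1],
])

```text
clock: 12.68
ee_pos: [0.5136, 0.1434, 0.2014]
eef_rot: [-0.001, -0.064, 0.998, -0.002]
force: [-0.3, -8.6, 1.3]
gripper_width: 0.0144
```

```bash
python3 f.py
```

```text
clk 12.68 th 0.750 r 51.8 Ft(resist) 7.14 Frad_on_tool -4.79 Fz 1.31 w 0.0144 z 0.2014 [-1.84 -0.06  0.  ]
```

Call:
apply_moves([
  [0,0,0,0.0034,0.0039,0.0005,-1],
])

```text
clock: 12.8
ee_pos: [0.5165, 0.147, 0.2014]
eef_rot: [-0.002, -0.063, 0.998, -0.002]
force: [0.1, -7.3, 1.3]
gripper_width: 0.0146
```

```bash
python3 f.py
```

```text
clk 12.8 th 0.839 r 51.7 Ft(resist) 5.47 Frad_on_tool -4.83 Fz 1.33 w 0.0146 z 0.2014 [-1.81  0.14  0.01]
```

Call:
apply_moves([
  [0,0,0,0.0038,0.0035,0,-1],
])

```text
clock: 12.92
ee_pos: [0.52, 0.1506, 0.2014]
eef_rot: [-0.002, -0.064, 0.998, -0.002]
force: [-1.8, -6.3, 2.7]
gripper_width: 0.0146
```

```bash
python3 f.py
```

```text
clk 12.93 th 0.937 r 51.7 Ft(resist) 5.68 Frad_on_tool -3.35 Fz 2.75 w 0.0146 z 0.2014 [-1.69  0.37 -0.06]
```

```bash
cat >> f.py <<'E'
M=o['wrist_torque']; F2=np.array([-M[1],M[0]])/.235
print('   by torque: Ft %.2f Frad %.2f'%(-F2@t,F2@rh))
open('log.txt','a').write('%.3f %.3f %.3f\n'%(th%6.283,-F@t,-F2@t))
E
python3 f.py
```

```text
clk 12.93 th 0.937 r 51.7 Ft(resist) 5.68 Frad_on_tool -3.35 Fz 2.75 w 0.0146 z 0.2014 [-1.69  0.37 -0.06]
   by torque: Ft 6.10 Frad -4.15
```

Call:
apply_moves([
  [0,0,0,0.0041,0.0031,0,-1],
])

```text
clock: 13.05
ee_pos: [0.5238, 0.154, 0.2014]
eef_rot: [-0.002, -0.064, 0.998, -0.002]
force: [-2.3, -6.3, 4.0]
gripper_width: 0.0144
```

```bash
python3 f.py
```

```text
clk 13.05 th 1.036 r 51.7 Ft(resist) 5.67 Frad_on_tool -3.52 Fz 3.95 w 0.0144 z 0.2014 [-1.56  0.59 -0.04]
   by torque: Ft 6.05 Frad -3.71
```

Call:
apply_moves([
  [0,0,0,0.0044,0.0027,0,-1],
])

```text
clock: 13.18
ee_pos: [0.528, 0.1568, 0.2013]
eef_rot: [-0.002, -0.064, 0.998, -0.002]
force: [-3.2, -7.4, 4.4]
gripper_width: 0.0148
```

```bash
python3 f.py
```

```text
clk 13.18 th 1.134 r 51.6 Ft(resist) 6.64 Frad_on_tool -4.54 Fz 4.38 w 0.0148 z 0.2013 [-1.5   0.73 -0.05]
   by torque: Ft 6.04 Frad -3.73
```

Call:
apply_moves([
  [0,0,0,0.0047,0.0022,0,-1],
])

```text
clock: 13.3
ee_pos: [0.5325, 0.1594, 0.2013]
eef_rot: [-0.002, -0.064, 0.998, -0.002]
force: [-4.9, -5.5, 5.4]
gripper_width: 0.0146
```

```bash
python3 f.py
```

```text
clk 13.3 th 1.233 r 51.6 Ft(resist) 6.90 Frad_on_tool -2.73 Fz 5.37 w 0.0146 z 0.2013 [-1.34  0.92 -0.03]
   by torque: Ft 6.04 Frad -3.35
```

Call:
apply_moves([
  [0,0,0,0.0049,0.0018,0.0003,-1],
])

```text
clock: 13.42
ee_pos: [0.537, 0.1613, 0.2014]
eef_rot: [-0.003, -0.064, 0.998, -0.001]
force: [-4.3, -4.5, 2.2]
gripper_width: 0.0147
```

```bash
python3 f.py
```

```text
clk 13.43 th 1.328 r 51.6 Ft(resist) 5.67 Frad_on_tool -2.66 Fz 2.15 w 0.0147 z 0.2014 [-1.11  1.08  0.01]
   by torque: Ft 5.99 Frad -2.76
```

Call:
apply_moves([
  [0,0,0,0.005,0.0013,0.0003,-1],
])

```text
clock: 13.55
ee_pos: [0.5415, 0.1628, 0.2014]
eef_rot: [-0.003, -0.064, 0.998, -0.001]
force: [-5.9, -4.7, 1.0]
gripper_width: 0.014
```

```bash
python3 f.py
```

```text
clk 13.55 th 1.420 r 51.6 Ft(resist) 7.01 Frad_on_tool -2.94 Fz 1.02 w 0.014 z 0.2014 [-0.96  1.19  0.01]
   by torque: Ft 5.98 Frad -2.55
```

Call:
apply_moves([
  [0,0,0,0.0051,0.0008,0,-1],
])

```text
clock: 13.68
ee_pos: [0.5464, 0.164, 0.2014]
eef_rot: [-0.003, -0.064, 0.998, -0.001]
force: [-4.9, -3.7, 3.7]
gripper_width: 0.0145
```

```bash
python3 f.py
```

```text
clk 13.68 th 1.518 r 51.6 Ft(resist) 5.47 Frad_on_tool -2.74 Fz 3.73 w 0.0145 z 0.2014 [-0.84  1.27 -0.02]
   by torque: Ft 5.95 Frad -2.54
```

Call:
apply_moves([
  [0,0,0,0.0052,0.0009,0.0002,-1],
])

```text
clock: 13.8
ee_pos: [0.5514, 0.1647, 0.2014]
eef_rot: [-0.004, -0.064, 0.998, -0.001]
force: [-7.0, -4.9, 1.5]
gripper_width: 0.0144
```

```bash
python3 f.py
```

```text
clk 13.8 th 1.617 r 51.7 Ft(resist) 7.39 Frad_on_tool -4.27 Fz 1.55 w 0.0144 z 0.2014 [-1.04  1.35 -0.05]
   by torque: Ft 6.08 Frad -3.93
```

Call:
apply_moves([
  [0,0,0,0.0052,0.0004,0,-1],
])

```text
clock: 13.92
ee_pos: [0.5565, 0.165, 0.2014]
eef_rot: [-0.004, -0.064, 0.998, -0.001]
force: [-5.8, -4.9, 2.5]
gripper_width: 0.0146
```

```bash
python3 f.py
```

```text
clk 13.93 th 1.716 r 51.8 Ft(resist) 5.75 Frad_on_tool -4.98 Fz 2.52 w 0.0146 z 0.2014 [-1.12  1.4  -0.05]
   by torque: Ft 5.88 Frad -4.86
```

Call:
apply_moves([
  [0,0,0,0.0052,-0.0002,0,-1],
])

```text
clock: 14.05
ee_pos: [0.5616, 0.1647, 0.2014]
eef_rot: [-0.004, -0.064, 0.998, -0.001]
force: [-7.8, -4.7, 3.5]
gripper_width: 0.0142
```

```bash
python3 f.py
```

```text
clk 14.05 th 1.814 r 51.9 Ft(resist) 7.25 Frad_on_tool -5.59 Fz 3.51 w 0.0142 z 0.2014 [-1.13  1.54  0.  ]
   by torque: Ft 5.94 Frad -5.52
```

Call:
apply_moves([
  [0,0,0,0.0051,-0.0007,0,-1],
])

```text
clock: 14.18
ee_pos: [0.5666, 0.164, 0.2014]
eef_rot: [-0.004, -0.064, 0.998, -0.002]
force: [-7.3, -6.1, 3.7]
gripper_width: 0.0144
```

```bash
python3 f.py; python3 look.py w11|head -1
```

```text
clk 14.18 th 1.910 r 52.0 Ft(resist) 5.90 Frad_on_tool -7.49 Fz 3.74 w 0.0144 z 0.2014 [-1.16  1.63  0.04]
   by torque: Ft 5.75 Frad -6.30
14.175 [0.5666 0.164  0.2014] [-7.35 -6.08  3.74] [-1.163  1.633  0.037] 0.01439934763478353
```

View pics/w11f.png

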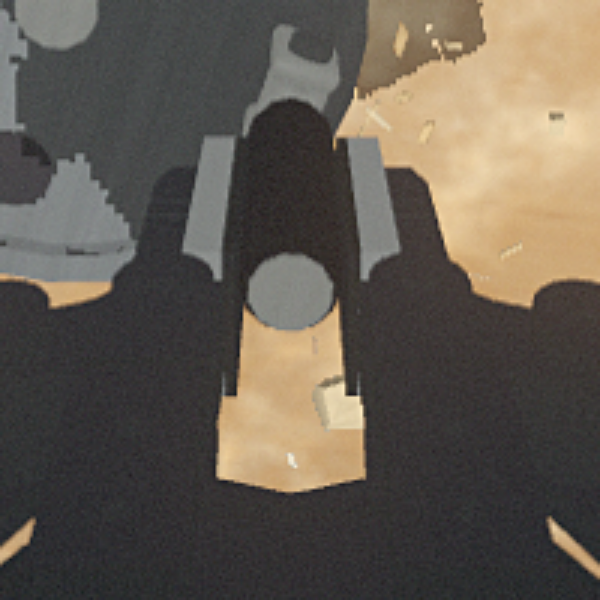

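Call:
apply_moves([
  [0,0,0,0.005,-0.0016,0,-1],
])

```text
clock: 14.35
ee_pos: [0.5712, 0.1628, 0.2014]
eef_rot: [-0.004, -0.065, 0.998, -0.001]
force: [-8.6, -5.3, 3.8]
gripper_width: 0.0141
```

```bash
python3 f.py
```

```text
clk 14.35 th 2.003 r 52.0 Ft(resist) 6.56 Frad_on_tool -7.66 Fz 3.80 w 0.0141 z 0.2014 [-0.86  1.73 -0.02]
   by torque: Ft 5.95 Frad -5.69
```

Call:
apply_moves([
  [0,0,0,0.0048,-0.002,0,-1],
])

```text
clock: 14.48
ee_pos: [0.5758, 0.1612, 0.2014]
eef_rot: [-0.004, -0.065, 0.998, -0.001]
force: [-10.0, -2.9, 5.0]
gripper_width: 0.0145
```

```bash
python3 f.py
```

```text
clk 14.47 th 2.097 r 52.1 Ft(resist) 8.07 Frad_on_tool -6.58 Fz 4.96 w 0.0145 z 0.2014 [-0.66  2.1  -0.04]
   by torque: Ft 7.13 Frad -6.07
```

Call:
apply_moves([
  [0,0,0,0.0046,-0.0024,0,-1],
])

```text
clock: 14.6
ee_pos: [0.58, 0.1592, 0.2014]
eef_rot: [-0.005, -0.065, 0.998, -0.001]
force: [-11.0, -2.8, 4.3]
gripper_width: 0.0142
```

```bash
python3 f.py
```

```text
clk 14.6 th 2.185 r 52.1 Ft(resist) 8.43 Frad_on_tool -7.64 Fz 4.33 w 0.0142 z 0.2014 [-0.42  2.42  0.03]
   by torque: Ft 8.25 Frad -6.41
```

Call:
apply_moves([
  [0,0,0,0.0043,-0.003,0,-1],
])

```text
clock: 14.72
ee_pos: [0.5839, 0.157, 0.2014]
eef_rot: [-0.005, -0.065, 0.998, -0.0]
force: [-11.2, -0.5, 3.9]
gripper_width: 0.0147
```

```bash
python3 f.py
```

```text
clk 14.72 th 2.270 r 52.2 Ft(resist) 9.13 Frad_on_tool -6.43 Fz 3.88 w 0.0147 z 0.2014 [-0.1   2.51 -0.01]
   by torque: Ft 8.74 Frad -6.14
```

Call:
apply_moves([
  [0,0,0,0.0038,-0.0028,0,-1],
])

```text
clock: 14.85
ee_pos: [0.5873, 0.1548, 0.2013]
eef_rot: [-0.005, -0.065, 0.998, -0.0]
force: [-13.0, -1.1, 5.1]
gripper_width: 0.0142
```

```bash
python3 f.py
```

```text
clk 14.85 th 2.349 r 52.3 Ft(resist) 9.68 Frad_on_tool -8.73 Fz 5.11 w 0.0142 z 0.2013 [0.03 2.79 0.03]
   by torque: Ft 9.52 Frad -7.12
```

Call:
apply_moves([
  [0,0,0,0,0,0,-1],
  [0,0,0,-0.0008,0.0004,0,-1],
  [0,0,0,0,0,0,-1],
])

```text
clock: 15.22
ee_pos: [0.5875, 0.1545, 0.2014]
eef_rot: [-0.004, -0.065, 0.998, -0.0]
force: [-8.4, -2.4, 3.2]
gripper_width: 0.0146
```

```bash
python3 f.py
```

```text
clk 15.22 th 2.356 r 52.2 Ft(resist) 5.16 Frad_on_tool -7.03 Fz 3.16 w 0.0146 z 0.2014 [-0.24  1.82 -0.04]
   by torque: Ft 5.49 Frad -5.55
```

Call:
apply_moves([
  [0,0,0,-0.0008,0.0005,0,-1],
  [0,0,0,0,0,0,-1],
])

```text
clock: 15.48
ee_pos: [0.5874, 0.1545, 0.2014]
eef_rot: [-0.004, -0.065, 0.998, -0.001]
force: [-5.9, -1.7, 1.8]
gripper_width: 0.0144
```

```bash
python3 f.py; python3 look.py w12 | head -1
python3 - <<'E'
from h import *
c,d=snap('scene','s4'); cv2.imwrite('pics/s4c.png',cv2.resize(c[80:260,220:380,::-1],None,fx=3.3,fy=3.3))
E
```

```text
clk 15.47 th 2.354 r 52.1 Ft(resist) 3.61 Frad_on_tool -4.93 Fz 1.82 w 0.0144 z 0.2014 [-0.44  1.39  0.01]
   by torque: Ft 3.56 Frad -5.09
15.475 [0.5874 0.1545 0.2014] [-5.86 -1.7   1.82] [-0.438  1.393  0.013] 0.014359462754592156
```

View pics/s4c.png

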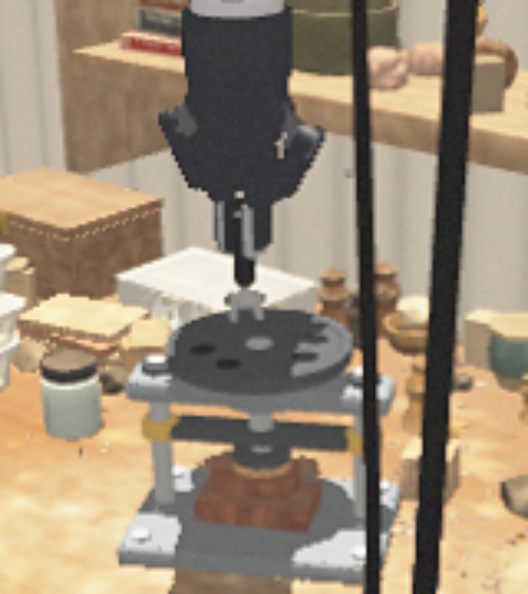

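View pics/w12f.png

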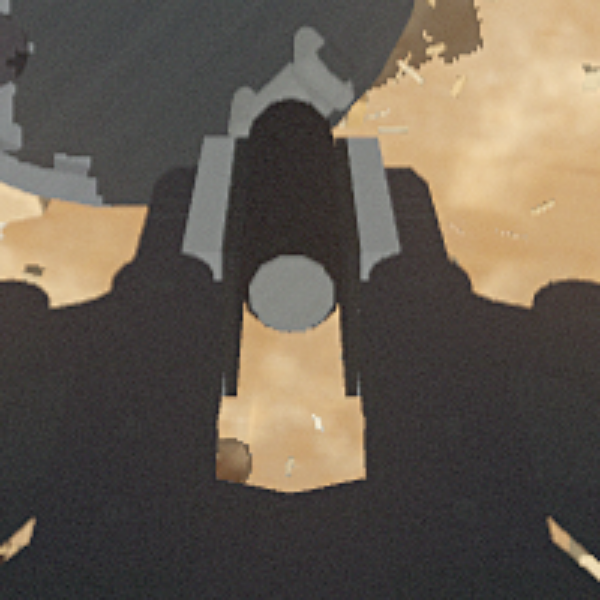

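Call:
apply_moves([
  [0,0,0,-0.0005,0.0004,0,-0.7],
  [0,0,0,0,0,0,-0.5],
  [0,0,0,0,0,0,-0.3],
  [0,0,0,0,0,0,-0.2],
  [0,0,0,0,0,0,-0.2],
])

```text
clock: 16.2
ee_pos: [0.5905, 0.155, 0.2029]
eef_rot: [0.0, -0.064, 0.998, 0.0]
force: [0.8, 0.8, -0.3]
gripper_width: 0.0343
```

```bash
python3 f.py; python3 look.py w13
```

```text
clk 16.2 th 2.393 r 54.4 Ft(resist) -0.08 Frad_on_tool 1.07 Fz -0.30 w 0.0343 z 0.2029 [0.02 0.04 0.05]
   by torque: Ft 0.19 Frad -0.04
16.2 [0.5905 0.155  0.2029] [ 0.75  0.77 -0.3 ] [0.022 0.039 0.051] 0.034342882743833056
226 [0.5796, 0.1538, 0.1809]
234 [0.5798, 0.1538, 0.1916]
242 [0.5794, 0.1538, 0.2024]
250 [0.5796, 0.1539, 0.2106]
258 [0.5794, 0.1538, 0.2191]
266 [0.5804, 0.154, 0.2244]
274 [0.5815, 0.1541, 0.229]
282 [0.5139, 0.1456, 0.3455]
290 [0.5885, 0.155, 0.2298]
298 [0.5919, 0.1555, 0.2304]
306 [0.7596, 0.1768, 0.0002]
314 [0.7724, 0.1785, -0.0011]
322 [0.7842, 0.18, -0.0007]
```

View pics/w13f.png

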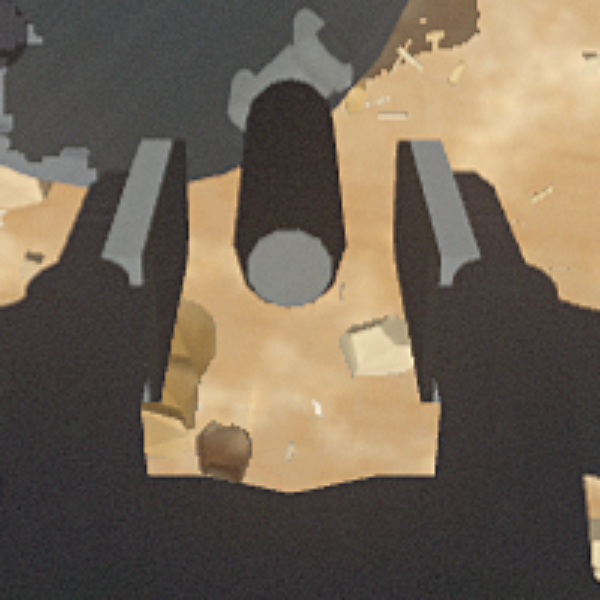

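Call:
apply_moves([
  [0,0,0,-0.002,0,0.015,-0.2],
  [0,0,0,0,0,0.03,-0.2],
  [0,0,0,0,0,0.04,-0.2],
  [0,0,0,-0.03,-0.01,0.04,-0.2],
  [0,0,0,-0.05,-0.01,0.02,-0.2],
  [0,0,0,-0.05,0,0,-0.2],
  [0,0,0,0,0,0,-0.2],
])

```text
clock: 17.12
ee_pos: [0.4555, 0.1354, 0.3494]
eef_rot: [0.001, -0.065, 0.998, -0.001]
force: [1.2, 0.3, 0.2]
gripper_width: 0.0341
```

Run:
```python
from h import *
o=get_obs(); print(o['clock'],o['ee_pos'],o['force'])
c,d=snap('scene','s5'); cv2.imwrite('pics/s5c.png',cv2.resize(c[120:260,220:380,::-1],None,fx=4,fy=4))
snap('wrist','w14');snap('top','t1')
```

```text
17.125 [0.45553779 0.13544632 0.34942551] [1.21680501 0.27991266 0.16060519]
```

View pics/s5c.png

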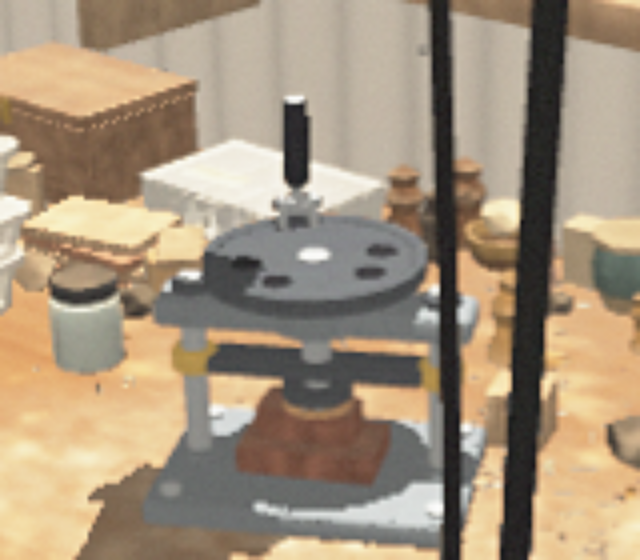

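View pics/w14.png

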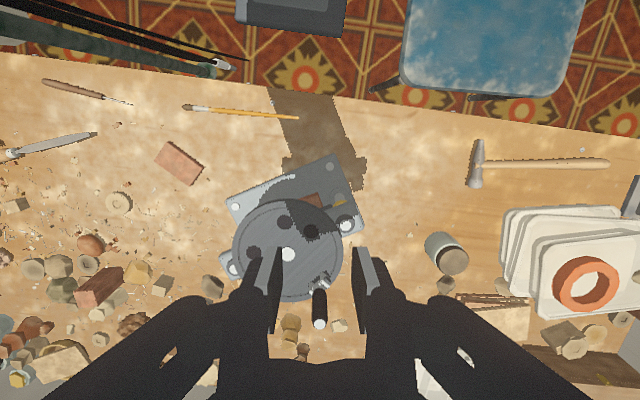

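```bash
python3 -c "
from station import *
print(finish_job())"
```

```text
the job is handed in; nothing more can be done
None
```

I swung the handle upright, wound the wheel clockwise and clamped the blocks at an estimated 37–39 N. I handed the job in at about 17 s with the arm clear of the press.

- **Handle:** My first grip slipped off the sleeve at roughly 73°, so I let go, gripped again and pushed the handle the rest of the way to its stop. After release, its depth profile was vertical and the scene view shows it standing up.
- **Wheel while folded:** I kept the side force on the folded handle within about 3 N. The wheel showed no visible turn in the pictures, but I did not measure its angle during the lift.
- **Clamping:** Winding took a steady 6 N or so until the foot met the block at about 2.0 rad. The force then rose to about 9.5 N at 2.35 rad. The angle past contact gives about 38–39 N and the force rise about 36–37 N. These are estimates only, as clamping force could not be read directly.
- **Force readings:** The direct force reading was noisier than the one from wrist torque (5.5–7.4 N against about 6 N during free winding), so I judged contact by the torque.
- **Last pictures:** The foot is on the top block, both blocks are in line, and the jar and nearby objects look undisturbed. I compared these by eye and did not measure them.

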